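# Find the perished isolation foot with the durometer

### The job

One of the three isolation feet on the blue mat has gone hard with age. Where they lie, press the durometer gently and squarely onto them, feeling for its foot to sit flat on the shell (each is screwed out to a different height) and holding it there a moment, until the dial tells you which one it is; then stand the durometer back in its holder and put the hard one in the green basket. Leave the two sound ones and the other things on the desk where they are.

Things in the scene. Friction and masses are not known exactly. Their poses are not given: they have to be found in the camera images.
- gauge: Hand durometer, 141 mm tall, about 300 g, upright in its holder. Origin: centre of the underside of its foot; z up, x out of the dial's face. Upwards: round steel foot and stem 24 mm wide, z = 0 to 26 mm; 39 mm collar to 33 mm, by which it hangs on the holder; upright dial case 64 mm wide (y), 28 mm thick (x), centred at z = 64 mm; grip block 93 to 141 mm.
- gauge_foot (a point): Same point and axes: centre of the durometer foot's underside. A 5 mm round-ended sprung pin stands out 6 mm below it; its spring pushes 0.5 N fully out and 8.5 N pushed in flush, in proportion between. The reading is true once this foot lies flat on the hard shell. A proper reading is taken with 12 to 16 N of push in all, held half a second; over 25 N does damage.
- gauge_grip (a point): Centre of the durometer's grey grip block, 26 mm thick (durometer's x) by 36 mm (its y) by 48 mm tall, 117 mm above the underside of its foot; its flat sides may be gripped either way.
- gauge_needle (a joint): Red needle on the white dial, rad, 0 at rest, growing clockwise as the pin is pushed in: 0.785 rad per mm, 100 points = 4.71 rad at 6 mm. At 0 it points lower left, at 50 straight up, at 100 lower right. With the foot flat a sound isolation foot reads 32 to 58 points (1.5 to 2.75 rad, green arc), a hard one over 64 (3.0 rad, orange arc).
- holder: Grey fixed block 76 x 76 x 45 mm with an upright round hole 30 mm wide and 40 mm deep in its middle, for the durometer's stem. Origin at the centre of its underside.
- holder_seat (a point): Point on the axis of the holder's hole, 19 mm above the desk, where the centre of the underside of the durometer's foot lies when the durometer hangs fully home with its collar on the holder's top.
- puck_a_mid (a point): One of three look-alike isolation feet on the mat, about 80 g: round base 50 mm across, a stud, and a hard black shell ring 50 mm across, screwed out so the whole is 22 to 36 mm high, each different and not measured. A grey core 16 mm across lies flush in its top; the pin sinks into it, the shell yields only 1 mm at 20 N. This point is on its axis, 12 mm above its underside; z is its axis.
- puck_a_core (a joint): How far the core of that isolation foot is pushed in below flush, m, 0 when untouched, 5 mm at most. A sound core springs back to 0 when the pin leaves it; a core gone hard lets the pin in by about 1 mm only, and keeps that dent.
- puck_b_mid (a point): One of three look-alike isolation feet on the mat, about 80 g: round base 50 mm across, a stud, and a hard black shell ring 50 mm across, screwed out so the whole is 22 to 36 mm high, each different and not measured. A grey core 16 mm across lies flush in its top; the pin sinks into it, the shell yields only 1 mm at 20 N. This point is on its axis, 12 mm above its underside; z is its axis.
- puck_b_core (a joint): How far the core of that isolation foot is pushed in below flush, m, 0 when untouched, 5 mm at most. A sound core springs back to 0 when the pin leaves it; a core gone hard lets the pin in by about 1 mm only, and keeps that dent.
- puck_c_mid (a point): One of three look-alike isolation feet on the mat, about 80 g: round base 50 mm across, a stud, and a hard black shell ring 50 mm across, screwed out so the whole is 22 to 36 mm high, each different and not measured. A grey core 16 mm across lies flush in its top; the pin sinks into it, the shell yields only 1 mm at 20 N. This point is on its axis, 12 mm above its underside; z is its axis.
- puck_c_core (a joint): How far the core of that isolation foot is pushed in below flush, m, 0 when untouched, 5 mm at most. A sound core springs back to 0 when the pin leaves it; a core gone hard lets the pin in by about 1 mm only, and keeps that dent.
- basket: Fixed low green basket 180 mm (x) by 150 mm (y), 42 mm high, walls and floor 4 mm thick. Origin at the centre of its underside.
- mat: Thin blue desk mat 130 (x) x 350 (y) x 3 mm, fixed to the desk; the three isolation feet lie in a row on it about 115 mm apart. Origin at the centre of its underside.
- cd_case: Disc case 125 x 142 x 10 mm lying flat; leave alone. Origin at the centre of its underside.
- screw_jar: Small screw jar, 52 mm wide, 55 mm tall; leave alone. Origin at the centre of its underside.
- marker: Yellow and blue marker 130 x 17 x 15 mm lying flat along its y; leave alone. Origin at the middle of its underside.

How it is judged:
By the outcome, as a careful person would: the job done as asked, in the order asked, and still so for the second after the job is handed in, with the robot touching nothing.
It also fails if it takes over 72 s, if anything falls off the work surface, if the arm or the gripper's body presses on something with over 40 N, if the wrist force passes 120 N, or if a joint passes its speed limit or range.

### The arm

A 6-joint arm with a two-finger parallel gripper is mounted at the origin on the work surface. World frame = base frame: x ahead of the robot, y to its left, z up, the work surface at z = 0. Lengths are in mm, angles in rad, forces in N, time in s.
With the tool pointing down it reaches from about 350 to 1000 mm from the base axis. Payload 7.1 kg.
Tool frame: the origin (TCP) lies at the very end of the fingers, on their centre line; the grasp point (between the pads) lies 19 mm behind it; z points along the fingers, x is the direction in which the jaws open and shut, and the axes are right-handed (so a half turn about z gives the same grasp; the last joint's range is limited). The gripper opens to 85 mm and grips with 20 to 120 N. Pads are 22 mm wide; open, the fingers measure 114 mm over their backs; the gripper's body (76 mm by 85 mm) begins 54 mm behind the grasp point. The pads swing forward as they close: fully open they stand 13 mm farther back than shut.
Start: joints at [1.295, 0.423, 1.63, -0, 1.089, -0.019], TCP at [158.71, 604.496, 201.419] pointing down, gripper open.
Joint ranges: [-3, 3], [-0.9, 2.11], [0.09, 2.58], [-1.31, 4.45], [0.11, 2.69], [-2.54, 2.54]. Speed limits (rad/s): [2.39, 2.39, 3.01, 3.14, 3.14, 3.14].

### API

Orientations are given as a unit quaternion [x, y, z, w].
In Python, from plant import env gives the robot as it stands.
- The arm moves only by the tool drive_tool, never from a script. Its arguments are lists of equal length, an entry for each row: "translation": the shift along the tool's x, y, z in mm, a list of three; "turn": the turn, a rotation vector about the tool's x, y, z in degrees, a list of three; "jaw": the opening in per cent of the stroke, from 0 (shut) to 100 (fully open). A call has 1 to 20 rows; each row is the pose to reach, as a shift and turn from the pose commanded when the call began, along the tool's axes at that moment; what a row does not reach only later rows make up. A row lasts 1/10 s, in which the tool goes at most 50 mm and 8.59 degrees, less where a joint would pass 70% of its speed; a pose out of reach is approached as far as the arm can. A call with a gripper value outside its range is refused whole. The fingers move at their own pace and stop on an object; "force" is the grip in N (left out, the last holds). Time passes only in rows, so rows that repeat a pose let the fingers close. It gives the time, the measured TCP pose, the force and the opening at its end, in the units of the state.
- env.get_state(): the state, without advancing time (a new reading comes with each control period).
- env.camera(name): name is "scene" or "top"; returns a dict with "img" (400x640x3 uint8, red, green, blue), "range_z" (400x640 float32, mm along the optical axis (not along the pixel's ray), 0 where there is no reading), "fovy" (degrees; the focal length in pixels is half the picture's height over the tangent of half this angle, whatever the lens; pixels are square), "cx", "cy" (the principal point, pixels), "rvec" (rotation vector, rad) and "tvec" (3), from world to camera coordinates, as OpenCV has them. Camera axes: x right, y down, z forward; pixel columns grow to the right and rows downward; lengths in mm; the calibration is good to about 2 mm. A picture is of the moment at which its call begins.
- env.job_done(): hands the job in, once; it reports no verdict.
The state is a dict: "clock": time; "joints": joint angles; "joint_velocities": joint speeds; "effort": joint torques, N m; "tool_pos": TCP position; "tcp_rot": TCP orientation; "ft_force": force on the tool from outside, world axes, zero at the start; "ft_torque": the same for the moment, N m; "grip_width": finger opening in mm.
Only numpy, scipy, OpenCV 4.12 (cv2) and the standard library are available. Lean on these libraries where they do the work, as an engineer would, in place of code of your own. Each camera call takes 0.05 s, during which the arm holds its last target.

## Working session

There is one attempt and no reset: what is moved stays moved. The work goes in short steps, Python scripts to look and compute and a tool call to move; the robot and the scene stay as the last step left them, time stands still between calls to the robot, and variables do not carry over. Pictures are saved under pics/ and viewed, and the job is handed in when it is done.

Besides the shell and the picture viewer there is one more tool, called after "Call:" as name(argument=value, ...) on one line, values as JSON. drive_tool: Moves the arm, as the interface text tells. Its arguments: {"type":"object","properties":{"translation":{"type":"array"},"turn":{"type":"array"},"jaw":{"type":"array"},"force":{"type":"number"}},"required":["translation","turn","jaw"]}

```bash
ls; mkdir -p pics; cat > h.py <<'E'
import numpy as np, cv2, sys
from scipy.spatial.transform import Rotation as R
sys.path.insert(0,'.')
from plant import env
def cam(n):
    c=env.camera(n); h=c['img'].shape[0]
    f=h/2/np.tan(np.radians(c['fovy'])/2)
    c['K']=np.array([[f,0,c['cx']],[0,f,c['cy']],[0,0,1]])
    c['R']=R.from_rotvec(np.array(c['rvec']).ravel()).as_matrix(); c['t']=np.array(c['tvec']).ravel()
    return c
def save(c,n,crop=None,s=1):
    im=c['img'][:,:,::-1]
    if crop: x0,y0,x1,y1=crop; im=im[y0:y1,x0:x1]
    if s!=1: im=cv2.resize(im,None,fx=s,fy=s,interpolation=cv2.INTER_CUBIC)
    cv2.imwrite('pics/'+n,im)
def ray(c,u,v):
    d=c['R'].T@np.linalg.inv(c['K'])@np.array([u,v,1.]); o=-c['R'].T@c['t']; return o,d
def onz(c,u,v,z):
    o,d=ray(c,u,v); return o+d*(z-o[2])/d[2]
def pts(c):
    z=c['range_z'].astype(float); h,w=z.shape
    u,v=np.meshgrid(np.arange(w),np.arange(h))
    P=np.stack([(u-c['K'][0,2])/c['K'][0,0]*z,(v-c['K'][1,2])/c['K'][1,1]*z,z],-1)
    W=(P-c['t'])@c['R']; W[z==0]=np.nan; return W
def proj(c,p):
    q=c['R']@np.array(p,float)+c['t']; q=c['K']@q; return q[:2]/q[2]
E
python3 - <<'E'
from h import *
for n in('scene','top'):
    c=cam(n); save(c,n+'0.png'); print(n,c['fovy'],c['cx'],c['cy'],-c['R'].T@c['t'],c['R'][2], [k for k in c])
s=env.get_state(); print(s)
E
```

```text
pics
scene 54.64755434927808 321.8756437020741 196.30089140581129 [1208.06726232 -521.57239291  615.88354431] [-0.61611615  0.55119599 -0.56265787] ['img', 'range_z', 'fovy', 'cx', 'cy', 'rvec', 'tvec', 'K', 'R', 't']
top 42.43753228876094 320.752625088449 195.75472275779418 [ 388.86808569   17.20127848 1229.01692951] [ 0.20212474 -0.0294213  -0.97891776] ['img', 'range_z', 'fovy', 'cx', 'cy', 'rvec', 'tvec', 'K', 'R', 't']
{'clock': 0.1, 'joints': array([ 1.29499538e+00,  4.23759862e-01,  1.63064167e+00, -1.98345823e-05,
        1.08860124e+00, -1.90089099e-02]), 'joint_velocities': array([ 0.00035491, -0.00132281, -0.00291643,  0.0014169 , -0.00065853,
        0.00111925]), 'effort': array([ 8.49460102e-04, -5.58428228e+01, -2.82441384e+01,  3.94651659e-05,
        3.06022281e-03,  1.27516702e-05]), 'tool_pos': array([158.57229203, 603.97696726, 200.71526535]), 'tcp_rot': array([ 7.91823704e-01,  6.10749314e-01, -5.61136546e-04,  4.26977143e-04]), 'ft_force': array([-0.5574836 , -0.08110461,  0.30382429]), 'ft_torque': array([ 0.00511379, -0.00162146,  0.02452142]), 'grip_width': 85.06521005529213}
```

View pics/scene0.png

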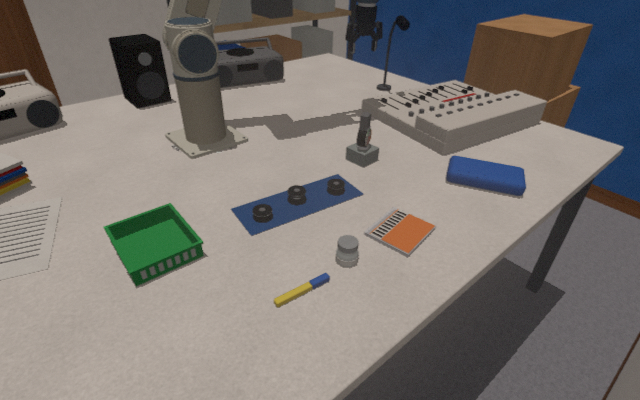

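View pics/top0.png

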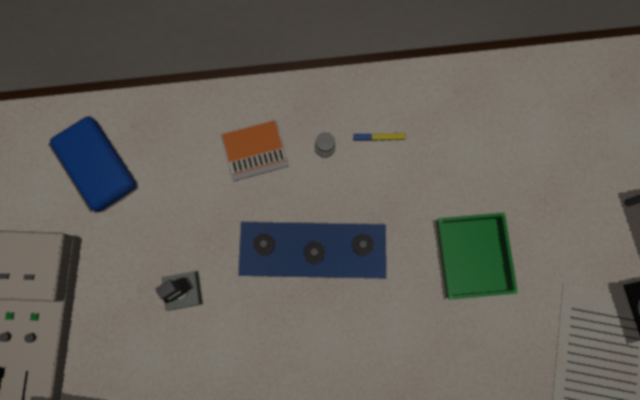

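The scene view shows the gauge in its holder near (363,140), the feet at (262,212), (297,194) and (336,185), and the basket near (153,240). In the top view the feet are at (263,244), (314,252) and (362,244), the holder near (182,290) and the basket at (476,255).

```bash
python3 - <<'E'
from h import *
c=cam('top'); s=cam('scene')
save(c,'t_g.png',(140,250,230,330),7); save(s,'s_g.png',(330,100,400,175),8)
save(c,'t_p.png',(230,210,400,290),4.5); save(s,'s_p.png',(225,170,370,235),5)
for n,k in(('top',c),('scene',s)):
    W=pts(k)
    np.set_printoptions(precision=1,suppress=True)
    hsv=cv2.cvtColor(k['img'],cv2.COLOR_RGB2HSV)
    g=cv2.inRange(hsv,(45,80,40),(75,255,255))
    q=W[g>0]; print(n,'basket',np.nanpercentile(q,[1,50,99],axis=0))
    b=cv2.inRange(hsv,(100,100,30),(125,255,255))
    nl,lab,st,ce=cv2.connectedComponentsWithStats(b)
    for i in range(1,nl):
        if st[i,4]>300:
            q=W[lab==i]; print(n,'blue',st[i],np.nanpercentile(q,[1,50,99],axis=0).tolist())
            p=cv2.minAreaRect(np.argwhere(lab==i)[:,::-1].astype(np.float32)); 
            for u,v in cv2.boxPoints(p): print('  ',onz(k,u,v,3)[:2])
    np.save(n+'W.npy',W)
for u,v in((263,244),(314,252),(362,244),(180,285)):
    print('top',c['range_z'][v,u],np.load('topW.npy')[v-2:v+3,u-2:u+3].reshape(-1,3).mean(0))
for u,v in((262,208),(297,190),(336,181)):
    print('scene',np.load('sceneW.npy')[v-1:v+2,u-2:u+3].reshape(-1,3).mean(0))
E
```

```text
top basket [[ 364.1 -436.2   -1.7]
 [ 452.9 -363.1    4.6]
 [ 545.7  646.9   53.8]]
top blue [  51  117   85   94 4384] [[669.1154793799869, 426.7650971291671, 25.252223158553], [772.785089554237, 511.6337117050564, 43.364544744367265], [882.1363865874812, 601.0667773070882, 49.40648922901773]]
   [856.9 638.3]
   [918.2 529.9]
   [716.4 421.1]
   [659.2 527.6]
top blue [ 240  223  145   54 6201] [[440.7331312599485, -153.70180563194978, -3.2980271563537036], [509.80085191888077, 16.718359082878933, 2.2369151423102065], [587.5431060658706, 183.55612976588108, 7.9976060419606]]
   [476.1 191.5]
   [598.3 179.1]
   [ 552.4 -164.6]
   [ 431.1 -145.2]
scene basket [[ 363.6 -437.8    1.7]
 [ 437.6 -359.3    6.6]
 [ 549.1 -283.7   45.5]]
scene blue [  353     0   287   202 19760] [[-1284.0646212080524, 2121.9311380409295, -624.044065591514], [437.94475321856976, 2144.191128829986, -22.720500550626333], [970.0569717466279, 2164.893475989374, 344.869486750852]]
   [-2194.2  2900.5]
   [-298.6 6185.9]
   [1124.7  772.6]
   [608.6 131.1]
scene blue [ 447  156   79   39 1937] [[682.7860372644011, 423.03991144816393, 15.289782098839694], [797.5407718305588, 497.18191347501113, 44.960649906722125], [893.9313058132503, 590.9307770664532, 48.65444376679233]]
   [709.9 425.6]
   [619.8 586.1]
   [834.6 703.1]
   [898.1 537.8]
scene blue [ 232  175  130   60 2365] [[438.3870950606055, -157.5940932303265, 0.7324686387206721], [527.7327018261258, -19.933329912820618, 3.406493069154661], [588.9745012648739, 183.0400646539911, 5.849825509129455]]
   [ 429.8 -145.9]
   [482.9 256.1]
   [616.5 161.7]
   [ 549.7 -189.1]
top 1203.9188 [537.8 128.2  28.5]
top 1193.9547 [505.1  12.1  35.1]
top 1203.3417 [ 511.6 -101.5   27.1]
top 1106.0629 [460.7 305.7 107. ]
scene [ 508.3 -100.5   27.9]
scene [507.5  13.7  35.9]
scene [nan nan nan]
```

View pics/t_g.png

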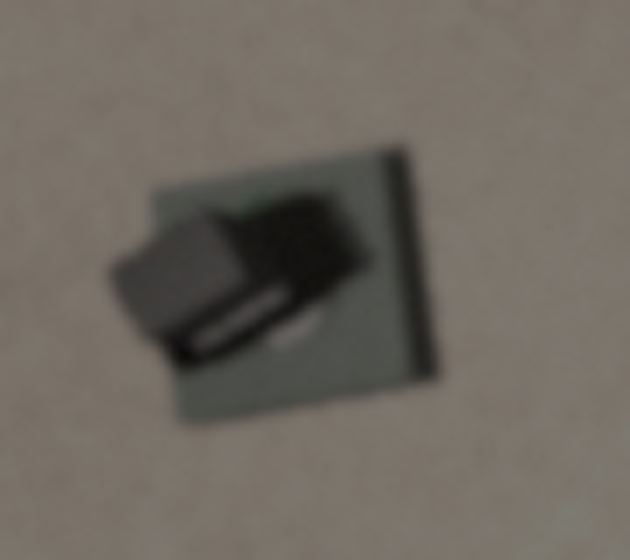

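View pics/s_g.png

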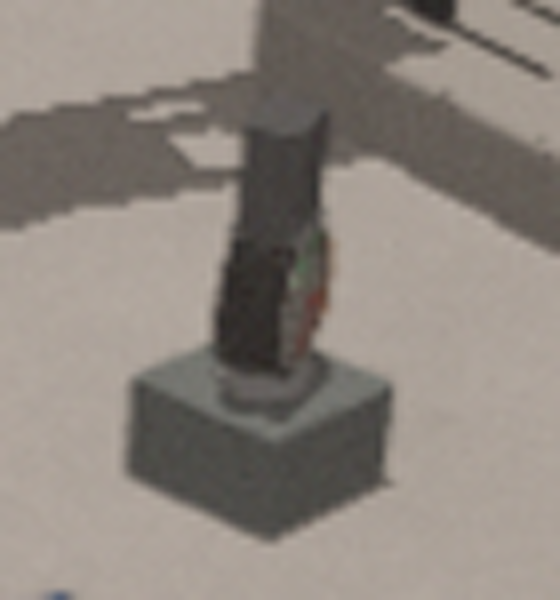

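View pics/t_p.png

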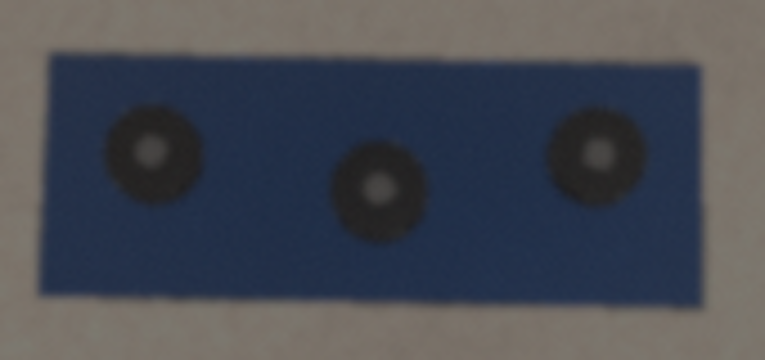

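View pics/s_p.png

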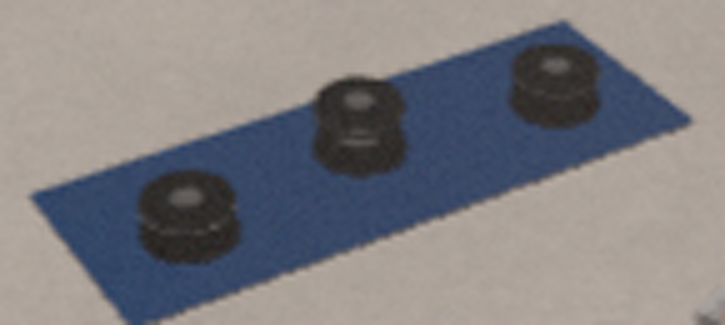

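```bash
cat > m.py <<'E'
from h import *
np.set_printoptions(precision=1,suppress=True)
c=cam('top'); s=cam('scene')
def core(k,u,v,r):
    g=k['img'].astype(float).sum(2)
    for _ in range(4):
        ui,vi=int(round(u)),int(round(v)); w=g[vi-r[1]:vi+r[1]+1,ui-r[0]:ui+r[0]+1]
        V,U=np.mgrid[vi-r[1]:vi+r[1]+1,ui-r[0]:ui+r[0]+1]
        ww=np.clip(w-np.percentile(w,30)-8,0,None); u,v=(U*ww).sum()/ww.sum(),(V*ww).sum()/ww.sum()
    return u,v
def tri(a,b):
    P=lambda k:k['K']@np.c_[k['R'],k['t']]
    X=cv2.triangulatePoints(P(c),P(s),np.array(a,float).reshape(2,1),np.array(b,float).reshape(2,1)); X=X[:3,0]/X[3,0]
    return X, proj(c,X)-a, proj(s,X)-b
if __name__=='__main__':
    T=[(263.6,243.8),(314.2,251.8),(362.9,244.2)]; S=[(336,183),(296.6,190),(262.2,209.4)]
    for a,b in zip(T,S):
        a=core(c,*a,(4,4)); b=core(s,*b,(3,2)); print(np.array(a),np.array(b),*tri(a,b))
    f=lambda p,o,k:np.array([(p[0]+.5)/k-.5+o[0],(p[1]+.5)/k-.5+o[1]])
    print('holder')
    q=[f(p,(140,250),7) for p in((155,188),(385,152),(412,372),(183,422))]
    H=np.array([onz(c,*p,45) for p in q]); print(H, H.mean(0))
    qs=[f(p,(330,100),8) for p in((128,380),(270,440),(392,388))]
    print(np.array([onz(s,*p,45) for p in qs]))
    # pair: scene left corner -> top crop (412,372)? front corner->(385,152), right->(155,188)
    for i,j in((2,0),(1,1),(0,2)): print(*tri(q[i],qs[j]))
    G=np.array([onz(c,*f(p,(140,250),7),160) for p in((110,272),(205,212),(245,272),(150,340))]); print('grip top',G,G.mean(0))
    W=pts(c); 
    m=W[250:330,140:230].reshape(-1,3); mm=m[(m[:,2]>148)&(m[:,2]<175)]; print(len(mm),mm.mean(0),cv2.minAreaRect(mm[:,:2].astype(np.float32)))
    mm=m[(m[:,2]>38)&(m[:,2]<52)]; print(len(mm),np.median(mm,0),cv2.minAreaRect(mm[:,:2].astype(np.float32)))
    W=pts(s); m=W[100:175,330:400].reshape(-1,3); mm=m[(m[:,2]>154)&(m[:,2]<170)]; print(len(mm),mm.mean(0),cv2.minAreaRect(mm[:,:2].astype(np.float32)))
E
python3 m.py
```

```text
[263.  243.1] [335.8 182.7] [539.7 127.8  30.4] [-0. -0.] [-0.  0.]
[313.9 251.5] [296.4 189.6] [506.2  12.4  37.2] [-0.1 -0. ] [-0.1  0. ]
[362.8 243.8] [261.8 208.9] [ 511.7 -103.4   28.3] [0. 0.] [ 0. -0.]
holder
[[488.6 361.7  45. ]
 [491.6 287.   45. ]
 [420.7 283.   45. ]
 [413.4 356.7  45. ]] [453.6 322.1  45. ]
[[416.9 282.5  45. ]
 [488.6 290.9  45. ]
 [488.2 362.   45. ]]
[420.  281.8  46.7] [0.4 0.2] [ 0.5 -0.1]
[491.6 286.6  47.6] [-0.1 -0.1] [-0.2  0. ]
[488.5 361.6  45.3] [0. 0.] [ 0. -0.]
grip top [[456.2 342.5 160. ]
 [470.3 314.1 160. ]
 [451.7 303.5 160. ]
 [435.4 332.  160. ]] [453.4 323.  160. ]
246 [453.3 323.1 158.2] ((453.7038879394531, 324.044677734375), (26.266767501831055, 36.45730209350586), 26.873586654663086)
659 [441.2 309.9  44.1] ((453.870361328125, 324.2735900878906), (76.25650787353516, 77.79303741455078), 4.1474809646606445)
57 [456.2 317.7 159.1] ((453.9290771484375, 321.53399658203125), (24.597177505493164, 35.8015251159668), 24.289718627929688)
```

```bash
cat > plan.py <<'E'
# usage: plan.py x y z yaw  -> relative to commanded pose in cmd.json ; prints shift, turn; stores pending
import json,sys,numpy as np
from scipy.spatial.transform import Rotation as R
def rot(yaw):
    a=np.radians(yaw); return np.array([[np.cos(a),np.sin(a),0],[np.sin(a),-np.cos(a),0],[0,0,-1]])
def plan(p,yaw,c):
    d=rot(c[3]).T@(np.array(p)-c[:3]); return d,-(yaw-c[3])
def after(c,sh,turn):  # commanded pose after shift, turn about tool z (deg)
    return list(np.array(c[:3])+rot(c[3])@np.array(sh))+[c[3]-turn]
E
python3 - <<'E'
from plan import *
c=[158.71,604.496,201.419,2*np.degrees(np.arctan2(.61075,.79182))]
print(c,plan([453.5,323,260],116.4,c), plan([453.5,323,200],116.4,c))
E
```

```text
[158.71, 604.496, 201.419, np.float64(75.28774942473373)] (array([-197.4004545 ,  356.61492212,  -58.581     ]), np.float64(-41.11225057526627)) (array([-197.4004545 ,  356.61492212,    1.419     ]), np.float64(-41.11225057526627))
```

Call:
drive_tool(translation=[[-197.4,356.6,-58.6],[-197.4,356.6,-58.6],[-197.4,356.6,-58.6],[-197.4,356.6,-58.6],[-197.4,356.6,-58.6],[-197.4,356.6,-58.6],[-197.4,356.6,-58.6],[-197.4,356.6,-58.6],[-197.4,356.6,-58.6],[-197.4,356.6,-58.6],[-197.4,356.6,-58.6],[-197.4,356.6,-58.6],[-197.4,356.6,-58.6],[-197.4,356.6,-58.6]], turn=[[0,0,-41.1],[0,0,-41.1],[0,0,-41.1],[0,0,-41.1],[0,0,-41.1],[0,0,-41.1],[0,0,-41.1],[0,0,-41.1],[0,0,-41.1],[0,0,-41.1],[0,0,-41.1],[0,0,-41.1],[0,0,-41.1],[0,0,-41.1]], jaw=[75,75,75,75,75,75,75,75,75,75,75,75,75,75], force=60)

```text
clock: 1.7
tool_pos: [452.7, 323.8, 259.8]
tcp_rot: [0.526, 0.85, -0.0, -0.0]
ft_force: [0.3, -0.3, -0.2]
grip_width: 64.0
```

Call:
drive_tool(translation=[[0,0,40],[0,0,80],[0,0,100],[0,0,115],[0,0,125],[0,0,132],[0,0,138],[0,0,138]], turn=[[0,0,0],[0,0,0],[0,0,0],[0,0,0],[0,0,0],[0,0,0],[0,0,0],[0,0,0]], jaw=[75,75,75,75,75,75,75,75])

```text
clock: 2.5
tool_pos: [453.3, 323.0, 121.7]
tcp_rot: [0.527, 0.85, -0.0, -0.0]
ft_force: [-0.2, 0.8, -0.0]
grip_width: 64.4
```

```bash
python3 - <<'E'
from h import *
s=cam('scene'); save(s,'s1.png',(320,60,410,180),5); c=cam('top'); save(c,'t1.png',(130,230,240,330),6); print(env.get_state()['ft_force'],env.get_state()['joints'])
E
```

```text
[ 0.01439698 -0.42047886 -0.26179737] [ 5.97648013e-01  4.30119933e-01  1.83798049e+00  1.32574913e-05
  8.72637742e-01 -1.43376883e+00]
```

View pics/s1.png

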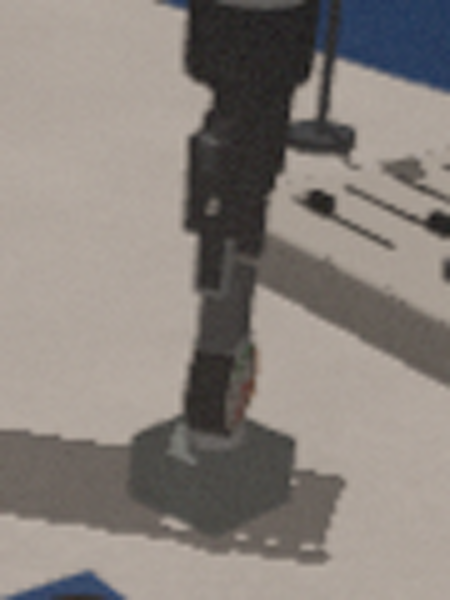

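The scene crop shows both fingers either side of the grip block, with the near fingertip at (213,290) in the crop and clear of the dial case. Closing the jaws now.

Call:
drive_tool(translation=[[0,0,0],[0,0,0],[0,0,0],[0,0,0],[0,0,0],[0,0,0],[0,0,0],[0,0,0]], turn=[[0,0,0],[0,0,0],[0,0,0],[0,0,0],[0,0,0],[0,0,0],[0,0,0],[0,0,0]], jaw=[35,35,20,20,20,20,20,20], force=70)

```text
clock: 3.4
tool_pos: [454.1, 323.5, 123.0]
tcp_rot: [0.527, 0.85, 0.001, 0.0]
ft_force: [-1.3, 0.3, 5.8]
grip_width: 33.6
```

```bash
python3 - <<'E'
from h import *
np.set_printoptions(precision=3,suppress=True)
s=cam('scene'); save(s,'s2.png',(320,60,410,180),5); t=env.get_state();print(t['ft_force'],t['ft_torque'],t['joints'],t['tool_pos'],t['grip_width'])
E
```

```text
[-0.977  0.446  6.189] [-0.045  0.113  0.004] [ 0.598  0.429  1.838  0.     0.873 -1.434] [454.102 323.504 123.011] 33.854667031902025
```

View pics/s2.png

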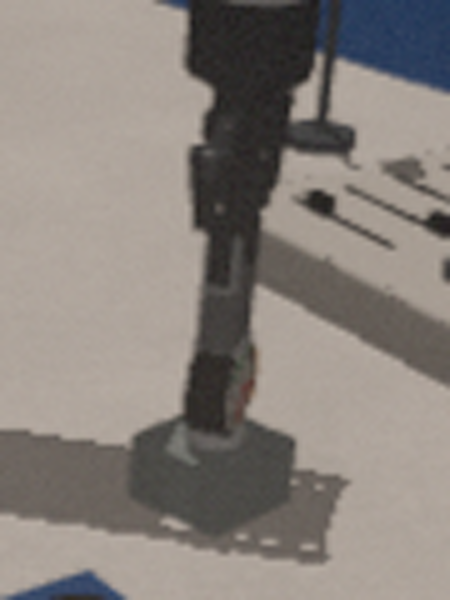

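```bash
python3 - <<'E'
from plan import *
c=[158.71,604.496,201.419,75.288]
c=after(c,(-197.4,356.6,-58.6),-41.1); c=after(c,(0,0,138),0); print(c)
c=after(c,(0,0,-70),0); print(c, plan([539.7,127.8,c[2]],50,c))
E
```

```text
[np.float64(453.48691361585793), np.float64(323.0055184573569), np.float64(122.019), 116.388]
[np.float64(453.48691361585793), np.float64(323.0055184573569), np.float64(192.019), 116.388] (array([-213.18324998,   -9.52851653,    0.        ]), 66.388)
```

Call:
drive_tool(translation=[[0,0,-5],[0,0,-15],[0,0,-30],[0,0,-50],[0,0,-70],[0,0,-70],[0,0,-70]], turn=[[0,0,0],[0,0,0],[0,0,0],[0,0,0],[0,0,0],[0,0,0],[0,0,0]], jaw=[20,20,20,20,20,20,20])

```text
clock: 4.15
tool_pos: [453.4, 322.9, 192.1]
tcp_rot: [0.527, 0.85, 0.0, 0.0]
ft_force: [0.7, 0.4, -3.1]
grip_width: 33.4
```

Call:
drive_tool(translation=[[-15,0,0],[-40,-2,0],[-70,-4,0],[-100,-5,0],[-130,-6,0],[-160,-7,0],[-185,-8,0],[-203,-9,0],[-213.2,-9.5,0],[-213.2,-9.5,0],[-213.2,-9.5,20],[-213.2,-9.5,40],[-213.2,-9.5,40],[-213.2,-9.5,40]], turn=[[0,0,6],[0,0,14],[0,0,22],[0,0,30],[0,0,38],[0,0,46],[0,0,54],[0,0,62],[0,0,66.4],[0,0,66.4],[0,0,66.4],[0,0,66.4],[0,0,66.4],[0,0,66.4]], jaw=[20,20,20,20,20,20,20,20,20,20,20,20,20,20])

```text
clock: 5.55
tool_pos: [539.0, 128.2, 151.5]
tcp_rot: [0.906, 0.423, -0.001, -0.0]
ft_force: [0.3, 0.1, -1.7]
grip_width: 33.7
```

```bash
python3 - <<'E'
from h import *
np.set_printoptions(precision=3,suppress=True)
s=cam('scene'); save(s,'s3.png',(290,100,390,220),6); t=env.get_state();print(t['ft_force'],t['ft_torque'],t['joints'],t['tool_pos'],t['grip_width'])
c=cam('top'); save(c,'t3.png',(220,200,310,280),8)
E
```

```text
[-0.027 -0.073 -3.082] [ 0.013 -0.05  -0.035] [ 0.212  0.385  1.824  0.     0.933 -0.662] [539.731 128.245 152.261] 33.5770486243369
```

View pics/s3.png

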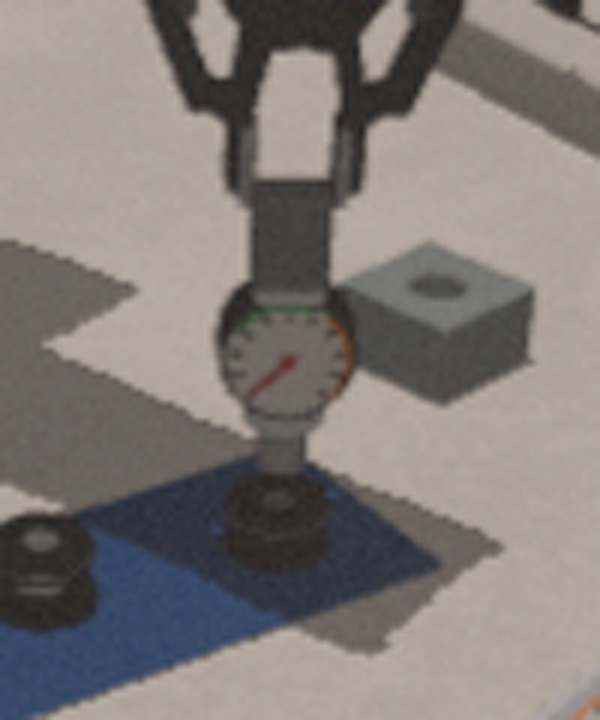

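View pics/t3.png

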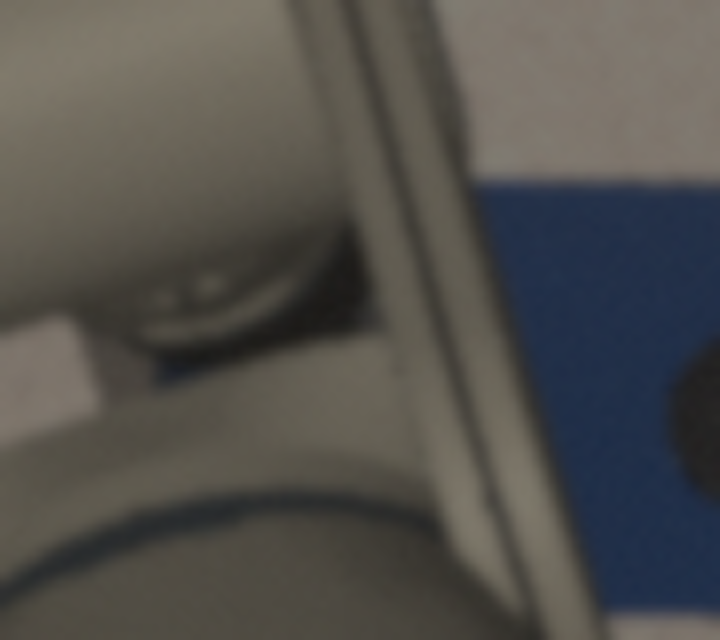

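```bash
python3 - <<'E'
from h import *
np.set_printoptions(precision=1,suppress=True)
s=cam('scene')
f=lambda p,o,k:np.array([(p[0]+.5)/k-.5+o[0],(p[1]+.5)/k-.5+o[1]])
n=np.array([np.cos(np.radians(-40)),np.sin(np.radians(-40)),0])
tcp=env.get_state()['tool_pos']
for nm,p,off in(('fingertipL',(240,193),0),('fingertipR',(342,205),0),('griptop',(290,180),13),('gripbot',(290,288),13),('dialc',(288,362),14),('foot',(283,470),8),('footL',(260,462),0),('footR',(306,464),0)):
    o,d=ray(s,*f(p,(290,100),6)); q=o+d*((tcp+n*off-o)@n)/(d@n); print(nm,q-tcp,q)
for z in (104,): 
  for dz in(0,-6,-104,-110,38): print(dz,(proj(s,tcp+[0,0,dz])-[290,100])*6)
W=pts(s)
sub=W[100:200,320:352].reshape(-1,3); 
E
```

```text
fingertipL [-15.4 -18.4  34.3] [524.9 109.8 187.2]
fingertipR [13.3 15.9 29.4] [553.6 144.1 182.3]
griptop [  7.7 -11.   46.7] [548.  117.2 199.6]
gripbot [ 9.3 -9.1 -4.7] [549.6 119.1 148.2]
dialc [ 10.6  -9.1 -41.2] [550.9 119.1 111.7]
foot [   6.6   -4.6 -101.6] [546.9 123.6  51.3]
footL [  -6.2   -7.4 -102.3] [534.1 120.8  50.6]
footR [   7.6    9.1 -103.1] [547.9 137.3  49.8]
0 [288.8 262.5]
-6 [288.2 274.7]
-104 [278.1 462.8]
-110 [277.5 473.7]
38 [293.  183.6]
```

```bash
python3 - <<'E'
from h import *
np.set_printoptions(precision=1,suppress=True)
s=cam('scene')
for z in (121.7,130,140,150,160): print(z,(proj(s,[453+16,323-31,z])-[320,60])*5)
W=pts(s)
for u in (329,330,331,332,346,347,348): print(u,[ (v,W[v,u].round(0).tolist()) for v in range(122,138,2)])
print(env.get_state()['tool_pos'])
E
```

```text
121.7 [205.4 348.9]
130 [206.5 336.3]
140 [207.9 321. ]
150 [209.3 305.5]
160 [210.7 289.9]
329 [(122, [530.0, 102.0, 218.0]), (124, [530.0, 102.0, 213.0]), (126, [531.0, 102.0, 208.0]), (128, [530.0, 103.0, 201.0]), (130, [530.0, 103.0, 196.0]), (132, [228.0, 381.0, 1.0]), (134, [242.0, 369.0, 1.0]), (136, [252.0, 360.0, -1.0])]
330 [(122, [533.0, 103.0, 219.0]), (124, [535.0, 101.0, 215.0]), (126, [533.0, 103.0, 208.0]), (128, [532.0, 104.0, 202.0]), (130, [534.0, 103.0, 197.0]), (132, [532.0, 105.0, 191.0]), (134, [533.0, 104.0, 185.0]), (136, [257.0, 360.0, 1.0])]
331 [(122, [536.0, 103.0, 220.0]), (124, [538.0, 102.0, 215.0]), (126, [535.0, 105.0, 208.0]), (128, [533.0, 106.0, 202.0]), (130, [537.0, 103.0, 199.0]), (132, [535.0, 106.0, 191.0]), (134, [534.0, 107.0, 185.0]), (136, [520.0, 120.0, 171.0])]
332 [(122, [536.0, 106.0, 219.0]), (124, [538.0, 105.0, 215.0]), (126, [537.0, 106.0, 209.0]), (128, [539.0, 105.0, 204.0]), (130, [539.0, 105.0, 199.0]), (132, [533.0, 111.0, 189.0]), (134, [537.0, 107.0, 186.0]), (136, [539.0, 106.0, 182.0])]
346 [(122, [560.0, 132.0, 221.0]), (124, [556.0, 137.0, 213.0]), (126, [561.0, 133.0, 210.0]), (128, [562.0, 132.0, 205.0]), (130, [559.0, 136.0, 197.0]), (132, [558.0, 137.0, 191.0]), (134, [559.0, 136.0, 186.0]), (136, [292.0, 408.0, 1.0])]
347 [(122, [559.0, 137.0, 219.0]), (124, [562.0, 135.0, 215.0]), (126, [561.0, 136.0, 209.0]), (128, [563.0, 135.0, 205.0]), (130, [562.0, 136.0, 198.0]), (132, [562.0, 137.0, 192.0]), (134, [562.0, 137.0, 187.0]), (136, [293.0, 412.0, -0.0])]
348 [(122, [563.0, 136.0, 221.0]), (124, [561.0, 139.0, 214.0]), (126, [557.0, 144.0, 206.0]), (128, [561.0, 140.0, 202.0]), (130, [560.0, 141.0, 196.0]), (132, [269.0, 440.0, -1.0]), (134, [287.0, 423.0, 2.0]), (136, [296.0, 415.0, -0.0])]
[540.4 128.1 153. ]
```

Call:
drive_tool(translation=[[-1,0,0],[-1,0,4],[-1,0,8],[-1,0,11],[-1,0,12],[-1,0,13],[-1,0,14],[-1,0,15],[-1,0,16],[-1,0,16],[-1,0,16]], turn=[[0,0,0],[0,0,0],[0,0,0],[0,0,0],[0,0,0],[0,0,0],[0,0,0],[0,0,0],[0,0,0],[0,0,0],[0,0,0]], jaw=[20,20,20,20,20,20,20,20,20,20,20], force=100)

```text
clock: 6.85
tool_pos: [539.2, 127.0, 136.1]
tcp_rot: [0.906, 0.423, 0.0, 0.0]
ft_force: [-0.7, -0.6, -1.7]
grip_width: 32.6
```

```bash
cat > look.py <<'E'
import sys
from h import *
np.set_printoptions(precision=3,suppress=True)
n=sys.argv[1]; x0,y0,x1,y1,k=map(int,sys.argv[2:7])
s=cam('scene'); save(s,n,(x0,y0,x1,y1),k); t=env.get_state();print(t['clock'],t['ft_force'],t['ft_torque'],t['tool_pos'],t['grip_width'])
E
python3 look.py s4.png 290 100 390 220 6
```

```text
6.9 [ 0.041 -1.183 -1.021] [-0.182  0.221  0.017] [539.111 127.    136.115] 32.173415676385275
```

View pics/s4.png

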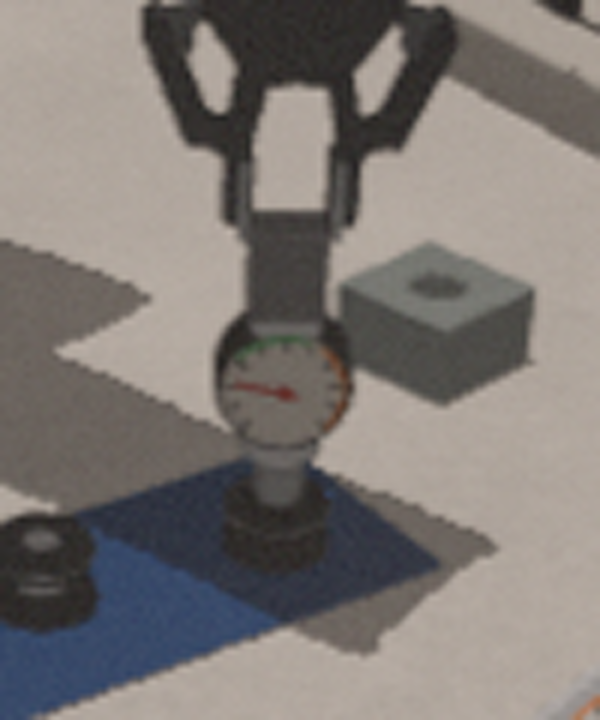

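The needle has left rest and points just above left, about 0.9 rad, while the foot is still off the shell. Continuing down in small steps.

Call:
drive_tool(translation=[[0,0,0.5],[0,0,1],[0,0,1.5],[0,0,2],[0,0,2],[0,0,2]], turn=[[0,0,0],[0,0,0],[0,0,0],[0,0,0],[0,0,0],[0,0,0]], jaw=[20,20,20,20,20,20])

```text
clock: 7.5
tool_pos: [539.2, 127.1, 134.1]
tcp_rot: [0.906, 0.423, 0.0, 0.0]
ft_force: [-0.8, -0.7, -0.3]
grip_width: 32.2
```

Call:
drive_tool(translation=[[0,0,0.5],[0,0,1],[0,0,1],[0,0,1]], turn=[[0,0,0],[0,0,0],[0,0,0],[0,0,0]], jaw=[20,20,20,20])

```text
clock: 7.9
tool_pos: [539.2, 127.0, 133.1]
tcp_rot: [0.906, 0.423, 0.0, 0.0]
ft_force: [-0.6, -0.7, 2.0]
grip_width: 32.5
```

Call:
drive_tool(translation=[[0,0,0.5],[0,0,1],[0,0,1],[0,0,1]], turn=[[0,0,0],[0,0,0],[0,0,0],[0,0,0]], jaw=[20,20,20,20])

```text
clock: 8.3
tool_pos: [539.6, 127.0, 132.7]
tcp_rot: [0.906, 0.423, 0.001, 0.0]
ft_force: [-0.9, -0.0, 7.5]
grip_width: 32.5
```

```bash
python3 look.py s5.png 290 100 390 220 6
```

```text
8.35 [-1.339 -1.485  5.855] [-0.417  0.509  0.006] [539.589 127.059 132.734] 32.029676872836006
```

View pics/s5.png

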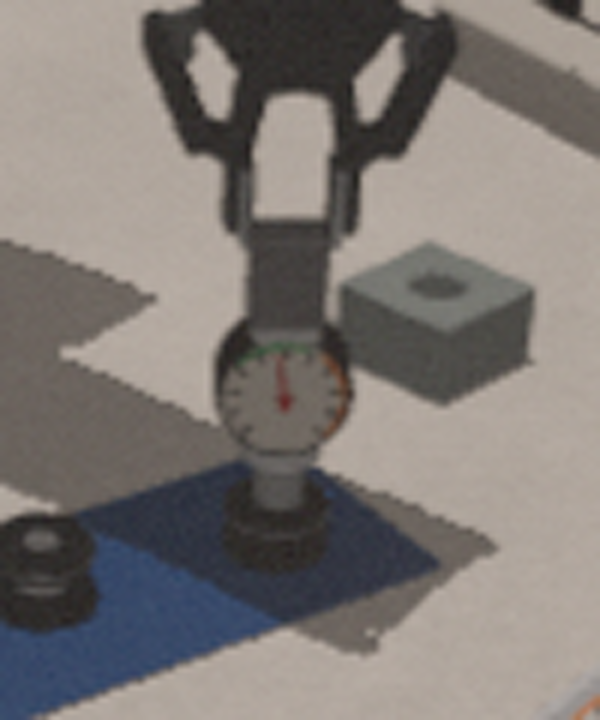

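Call:
drive_tool(translation=[[0,0,0.4],[0,0,0.8],[0,0,0.8],[0,0,0.8],[0,0,0.8]], turn=[[0,0,0],[0,0,0],[0,0,0],[0,0,0],[0,0,0]], jaw=[20,20,20,20,20])

```text
clock: 8.85
tool_pos: [539.9, 127.0, 132.5]
tcp_rot: [0.906, 0.423, 0.001, 0.0]
ft_force: [-2.8, -1.3, 11.6]
grip_width: 32.5
```

```bash
python3 look.py s6.png 290 100 390 220 6;python3 look.py s6b.png 290 100 390 220 6
```

```text
8.9 [-2.473 -1.56  11.539] [-0.547  0.616  0.   ] [539.926 127.053 132.482] 32.108207126891045
8.95 [-1.663 -2.285 11.624] [-0.558  0.648 -0.009] [539.912 127.031 132.45 ] 32.41106145085508
```

Call:
drive_tool(translation=[[0,0,0],[0,0,0],[0,0,0],[0,0,0],[0,0,0]], turn=[[0,0,0],[0,0,0],[0,0,0],[0,0,0],[0,0,0]], jaw=[20,20,20,20,20])

```text
clock: 9.45
tool_pos: [539.9, 127.0, 132.5]
tcp_rot: [0.906, 0.423, 0.001, 0.0]
ft_force: [-2.6, -1.6, 11.1]
grip_width: 32.2
```

```bash
python3 look.py s7.png 315 145 360 200 12
```

```text
9.5 [-1.678 -2.145 11.606] [-0.579  0.629  0.046] [539.892 127.04  132.456] 32.228798258980675
```

View pics/s7.png

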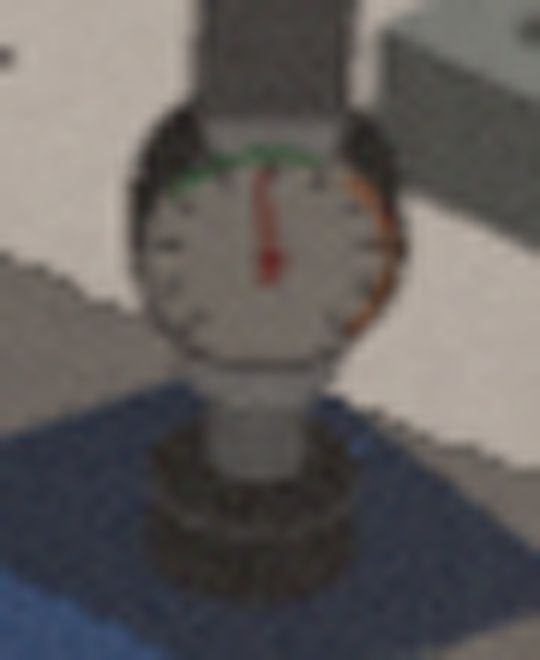

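Foot A was held at about 14.7 N total for more than half a second. The needle tip at (265,175), pivot at (268,262) in the crop, points nearly straight up, about 48–50 points on the green arc, so A is sound. Next is the middle foot.

```bash
cat > st.py <<'E'
from plan import *
c=[158.71,604.496,201.419,75.288]
for s,t in [((-197.4,356.6,-58.6),-41.1),((0,0,138),0),((0,0,-70),0),((-213.2,-9.5,40),66.4),((-1,0,20.8),0)]: c=after(c,s,t)
E
python3 - <<'E'
from st import *
print(np.round(c,2)); c=after(c,(0,0,-39),0)
x=rot(50)[:,0]
off=np.array([540.4-1*x[0]-0.7,128.1-x[1]-.3])
print('to B',plan([506.2-1.8*x[0],12.4-1.8*x[1],c[2]],50,c),c)
E
```

```text
[539.09 127.03 131.22  49.99]
to B (array([-110.74417584,   48.5118363 ,    0.        ]), -0.012000000000000455) [np.float64(539.0900417158257), np.float64(127.03175955365971), np.float64(170.219), 49.988]
```

Call:
drive_tool(translation=[[0,0,-2],[0,0,-6],[0,0,-14],[0,0,-25],[0,0,-39],[0,0,-39]], turn=[[0,0,0],[0,0,0],[0,0,0],[0,0,0],[0,0,0],[0,0,0]], jaw=[20,20,20,20,20,20])

```text
clock: 10.1
tool_pos: [540.7, 127.4, 172.7]
tcp_rot: [0.906, 0.423, 0.002, 0.0]
ft_force: [0.8, -0.4, -2.7]
grip_width: 32.4
```

Call:
drive_tool(translation=[[-8,3,0],[-25,11,0],[-48,21,0],[-72,31.5,0],[-94,41,0],[-106,46.5,0],[-110.7,48.5,0],[-110.7,48.5,5],[-110.7,48.5,12],[-110.7,48.5,12],[-110.7,48.5,12]], turn=[[0,0,0],[0,0,0],[0,0,0],[0,0,0],[0,0,0],[0,0,0],[0,0,0],[0,0,0],[0,0,0],[0,0,0],[0,0,0]], jaw=[20,20,20,20,20,20,20,20,20,20,20])

```text
clock: 11.2
tool_pos: [504.9, 11.7, 157.7]
tcp_rot: [0.906, 0.423, -0.0, -0.0]
ft_force: [-0.2, -0.0, -2.8]
grip_width: 32.5
```

```bash
python3 look.py s8.png 250 100 350 220 6; python3 -c "
from h import *
c=cam('top'); save(c,'t8.png',(220,200,400,290),4)"
```

```text
11.25 [ 0.217  0.127 -3.089] [-0.03   0.037 -0.021] [505.12   11.6   157.981] 32.37128850394795
```

View pics/s8.png

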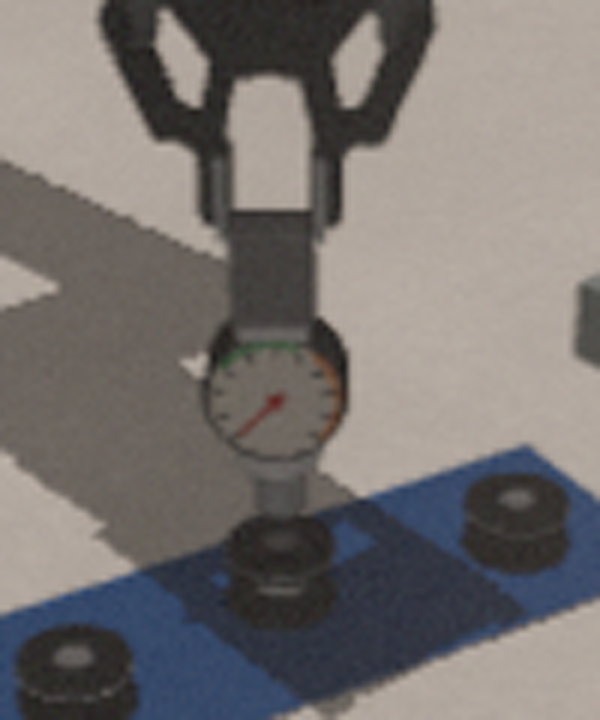

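View pics/t8.png

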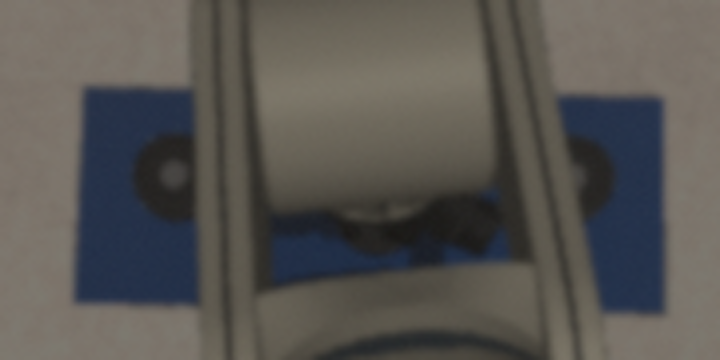

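Call:
drive_tool(translation=[[0,0,4],[0,0,8],[0,0,11],[0,0,12],[0,0,13],[0,0,14],[0,0,15],[0,0,16],[0,0,16],[0,0,16]], turn=[[0,0,0],[0,0,0],[0,0,0],[0,0,0],[0,0,0],[0,0,0],[0,0,0],[0,0,0],[0,0,0],[0,0,0]], jaw=[20,20,20,20,20,20,20,20,20,20])

```text
clock: 12.3
tool_pos: [505.1, 11.0, 142.3]
tcp_rot: [0.906, 0.423, 0.0, 0.0]
ft_force: [-1.4, -0.7, -0.5]
grip_width: 32.4
```

Call:
drive_tool(translation=[[0,0,0.5],[0,0,1],[0,0,1.5],[0,0,2],[0,0,2],[0,0,2]], turn=[[0,0,0],[0,0,0],[0,0,0],[0,0,0],[0,0,0],[0,0,0]], jaw=[20,20,20,20,20,20])

```text
clock: 12.9
tool_pos: [505.1, 11.1, 140.3]
tcp_rot: [0.906, 0.423, 0.0, 0.0]
ft_force: [0.3, -1.7, 0.3]
grip_width: 32.2
```

Call:
drive_tool(translation=[[0,0,0.5],[0,0,1],[0,0,1],[0,0,1]], turn=[[0,0,0],[0,0,0],[0,0,0],[0,0,0]], jaw=[20,20,20,20])

```text
clock: 13.3
tool_pos: [505.5, 11.0, 139.7]
tcp_rot: [0.906, 0.423, 0.0, 0.0]
ft_force: [-1.1, -0.5, 5.8]
grip_width: 32.4
```

Call:
drive_tool(translation=[[0,0,0.5],[0,0,1],[0,0,1],[0,0,1]], turn=[[0,0,0],[0,0,0],[0,0,0],[0,0,0]], jaw=[20,20,20,20])

```text
clock: 13.7
tool_pos: [506.0, 10.9, 139.4]
tcp_rot: [0.906, 0.423, 0.001, 0.001]
ft_force: [-2.4, -1.9, 11.3]
grip_width: 32.5
```

Call:
drive_tool(translation=[[0,0,0],[0,0,0],[0,0,0],[0,0,0],[0,0,0],[0,0,0]], turn=[[0,0,0],[0,0,0],[0,0,0],[0,0,0],[0,0,0],[0,0,0]], jaw=[20,20,20,20,20,20])

```text
clock: 14.3
tool_pos: [506.0, 10.9, 139.4]
tcp_rot: [0.906, 0.423, 0.001, 0.001]
ft_force: [-1.9, -0.8, 11.1]
grip_width: 32.5
```

```bash
python3 look.py s9.png 275 150 320 205 12
```

```text
14.35 [-1.758 -0.763 10.486] [-0.377  0.586 -0.025] [505.996  10.895 139.381] 32.42811027428234
```

View pics/s9.png

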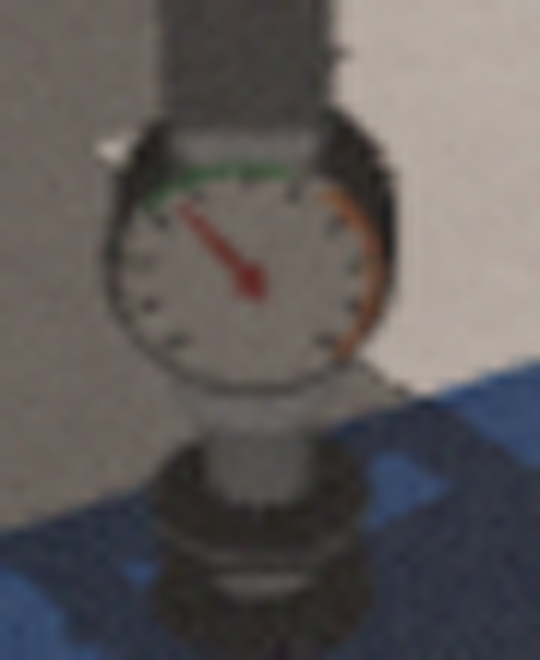

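Foot B was held at about 14 N. The needle tip at (180,205), pivot at (250,285) in the crop, points up-left at about 35 points on the green arc, so B is sound. Next is foot C.

```bash
python3 - <<'E'
from st import *
for s,t in [((0,0,-39),0),((-110.7,48.5,12),0),((0,0,20),0),((0,0,-32),0)]: c=after(c,s,t)
x=rot(50)[:,0]
print(c,'to C',plan([511.7-1.8*x[0],-103.4-1.8*x[1],c[2]],50,c))
E
```

```text
[np.float64(505.06231953731793), np.float64(11.062564836518163), np.float64(170.219), 49.988] to C (array([-85.20031662,  78.67772272,   0.        ]), -0.012000000000000455)
```

Call:
drive_tool(translation=[[0,0,-2],[0,0,-6],[0,0,-13],[0,0,-22],[0,0,-32],[0,0,-32]], turn=[[0,0,0],[0,0,0],[0,0,0],[0,0,0],[0,0,0],[0,0,0]], jaw=[20,20,20,20,20,20])

```text
clock: 14.95
tool_pos: [506.2, 11.1, 171.9]
tcp_rot: [0.906, 0.423, 0.001, 0.001]
ft_force: [1.0, 0.1, -3.1]
grip_width: 32.7
```

Call:
drive_tool(translation=[[-6,6,0],[-20,18,0],[-38,35,0],[-56,52,0],[-72,66,0],[-82,75.5,0],[-85.2,78.7,0],[-85.2,78.7,8],[-85.2,78.7,20],[-85.2,78.7,20],[-85.2,78.7,20]], turn=[[0,0,0],[0,0,0],[0,0,0],[0,0,0],[0,0,0],[0,0,0],[0,0,0],[0,0,0],[0,0,0],[0,0,0],[0,0,0]], jaw=[20,20,20,20,20,20,20,20,20,20,20])

```text
clock: 16.05
tool_pos: [510.0, -104.0, 149.4]
tcp_rot: [0.906, 0.423, -0.001, -0.001]
ft_force: [0.1, -0.1, -4.1]
grip_width: 32.1
```

```bash
python3 look.py s10.png 210 110 310 230 6
```

```text
16.1 [ 1.057 -0.075 -2.625] [0.001 0.03  0.005] [ 510.416 -104.186  149.882] 32.43441681297067
```

View pics/s10.png

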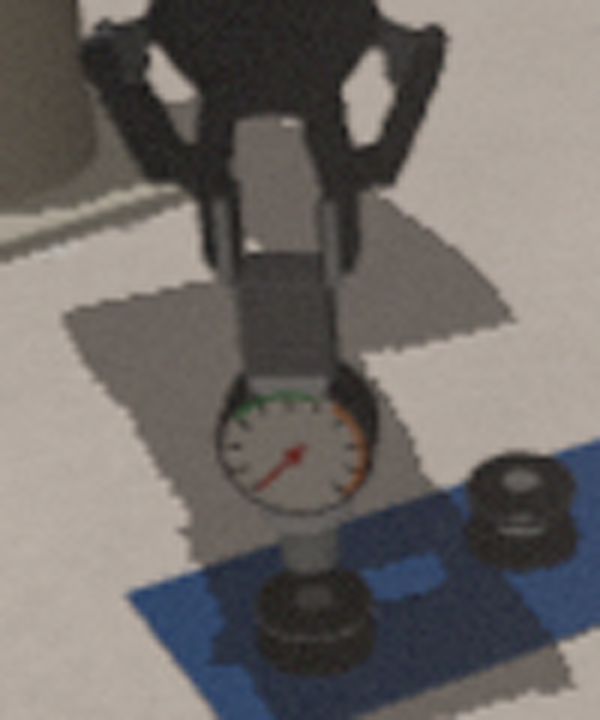

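Call:
drive_tool(translation=[[0,0,4],[0,0,8],[0,0,11],[0,0,12],[0,0,13],[0,0,14],[0,0,15],[0,0,16],[0,0,16],[0,0,16]], turn=[[0,0,0],[0,0,0],[0,0,0],[0,0,0],[0,0,0],[0,0,0],[0,0,0],[0,0,0],[0,0,0],[0,0,0]], jaw=[20,20,20,20,20,20,20,20,20,20])

```text
clock: 17.1
tool_pos: [510.8, -104.9, 134.5]
tcp_rot: [0.906, 0.423, 0.0, 0.0]
ft_force: [-0.1, 0.3, 0.2]
grip_width: 32.3
```

Call:
drive_tool(translation=[[0,0,0.5],[0,0,1],[0,0,1.5],[0,0,1.5],[0,0,1.5]], turn=[[0,0,0],[0,0,0],[0,0,0],[0,0,0],[0,0,0]], jaw=[20,20,20,20,20])

```text
clock: 17.6
tool_pos: [510.7, -104.8, 132.8]
tcp_rot: [0.906, 0.423, 0.0, 0.0]
ft_force: [-0.1, 0.2, 2.1]
grip_width: 32.0
```

Call:
drive_tool(translation=[[0,0,0.5],[0,0,1],[0,0,1.5],[0,0,1.5],[0,0,1.5]], turn=[[0,0,0],[0,0,0],[0,0,0],[0,0,0],[0,0,0]], jaw=[20,20,20,20,20])

```text
clock: 18.1
tool_pos: [510.7, -104.8, 131.3]
tcp_rot: [0.906, 0.423, 0.0, 0.0]
ft_force: [-1.1, -0.2, 3.3]
grip_width: 32.5
```

Call:
drive_tool(translation=[[0,0,0.5],[0,0,0.8],[0,0,0.8],[0,0,0.8]], turn=[[0,0,0],[0,0,0],[0,0,0],[0,0,0]], jaw=[20,20,20,20])

```text
clock: 18.5
tool_pos: [511.0, -105.0, 130.9]
tcp_rot: [0.906, 0.423, 0.0, 0.0]
ft_force: [-0.4, -0.5, 6.6]
grip_width: 32.5
```

Call:
drive_tool(translation=[[0,0,0.5],[0,0,1.1],[0,0,1.1],[0,0,1.1],[0,0,1.1],[0,0,1.1],[0,0,1.1],[0,0,1.1],[0,0,1.1]], turn=[[0,0,0],[0,0,0],[0,0,0],[0,0,0],[0,0,0],[0,0,0],[0,0,0],[0,0,0],[0,0,0]], jaw=[20,20,20,20,20,20,20,20,20])

```text
clock: 19.4
tool_pos: [511.6, -105.2, 130.6]
tcp_rot: [0.906, 0.423, 0.001, 0.001]
ft_force: [-1.3, -0.5, 12.5]
grip_width: 32.2
```

```bash
python3 look.py s11.png 235 165 280 220 12
```

```text
19.45 [-1.456 -0.786 12.524] [-0.206  0.419  0.037] [ 511.548 -105.167  130.548] 32.220078044869695
```

View pics/s11.png

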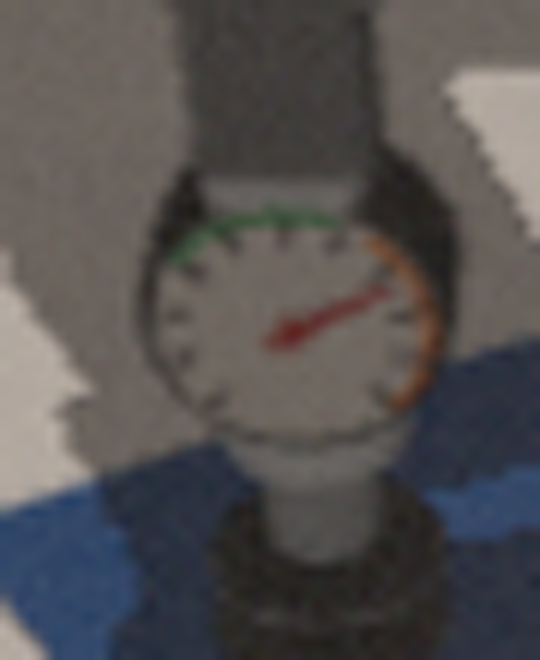

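Foot C was held at about 15.6 N. The needle tip at (385,290), pivot at (285,335) in the crop, points right and slightly up at about 75 points on the orange arc, so C is the hard one. Now returning the gauge to its holder.

```bash
python3 - <<'E'
from st import *
for s,t in [((0,0,-39),0),((-110.7,48.5,12),0),((0,0,20),0),((0,0,-32),0),((-85.2,78.7,20),0),((0,0,16+1.5+1.5+.8+1.1),0),((0,0,-63),0)]: c=after(c,s,t)
print(c,'to H',plan([453.5,323,c[2]],116.388,c))
E
```

```text
[np.float64(510.56024826173785), np.float64(-104.79296062403637), np.float64(192.319), 49.988] to H (array([ 290.9640469 , -318.75164706,    0.        ]), -66.4)
```

Call:
drive_tool(translation=[[0,0,-2],[0,0,-6],[0,0,-14],[0,0,-28],[0,0,-44],[0,0,-57],[0,0,-63],[0,0,-63]], turn=[[0,0,0],[0,0,0],[0,0,0],[0,0,0],[0,0,0],[0,0,0],[0,0,0],[0,0,0]], jaw=[20,20,20,20,20,20,20,20])

```text
clock: 20.25
tool_pos: [510.9, -104.9, 193.0]
tcp_rot: [0.906, 0.423, 0.001, 0.0]
ft_force: [-0.2, -0.6, -3.7]
grip_width: 32.4
```

Call:
drive_tool(translation=[[10,-11,0],[32,-35,0],[60,-66,0],[90,-98,0],[120,-131,0],[150,-164,0],[180,-197,0],[210,-230,0],[237,-260,0],[260,-285,0],[277,-303,0],[287,-314,0],[291,-318.8,0],[291,-318.8,0],[291,-318.8,0]], turn=[[0,0,-3],[0,0,-8],[0,0,-14],[0,0,-20],[0,0,-26],[0,0,-32],[0,0,-38],[0,0,-44],[0,0,-50],[0,0,-56],[0,0,-61],[0,0,-65],[0,0,-66.4],[0,0,-66.4],[0,0,-66.4]], jaw=[20,20,20,20,20,20,20,20,20,20,20,20,20,20,20])

```text
clock: 21.75
tool_pos: [453.0, 322.4, 191.8]
tcp_rot: [0.527, 0.85, -0.001, -0.0]
ft_force: [0.2, -0.2, -3.9]
grip_width: 32.6
```

```bash
python3 look.py s12.png 310 60 410 180 6;  python3 -c "
from h import *
c=cam('top'); save(c,'t12.png',(130,230,240,330),6)"
```

```text
21.8 [ 0.852  0.145 -2.663] [-0.045 -0.021 -0.02 ] [453.182 322.196 191.964] 32.143845717339836
```

View pics/s12.png

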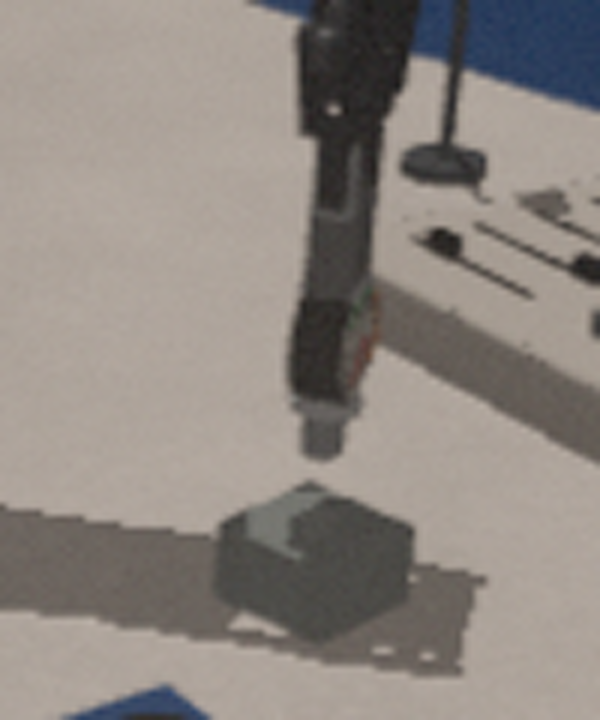

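View pics/t12.png

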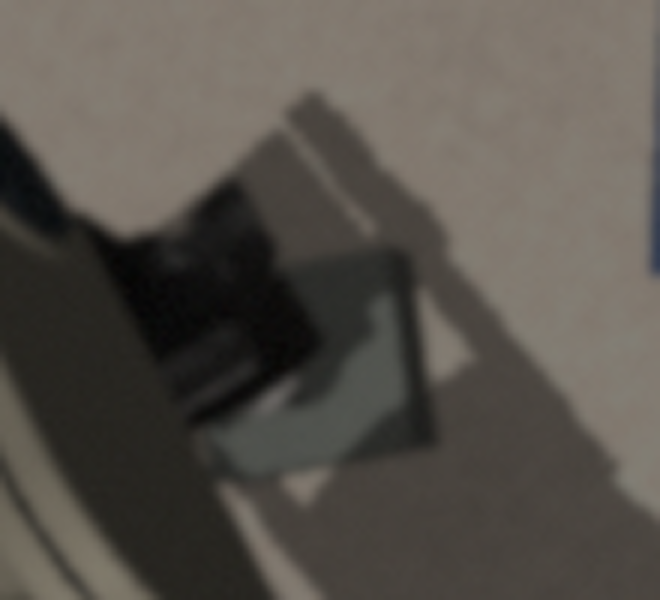

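```bash
python3 - <<'E'
from h import *
np.set_printoptions(precision=1,suppress=True)
s=cam('scene'); t=env.get_state()['tool_pos']
for z in(82,88,45,115,228): print(z,(proj(s,[453.6,322.5,z])-[310,60])*6+2.5)
g=cv2.cvtColor(s['img'],cv2.COLOR_RGB2GRAY)
for v in (128,130,132,133,134): print(v,g[v,355:375])
E
```

```text
82 [322.4 465.8]
88 [323.4 455.4]
45 [316.5 528.5]
115 [327.8 408.1]
228 [347.5 196.4]
128 [166 164 166 148 120 100  96  98 101  96 100  99 102  98  96 148 165 165
 165 165]
130 [168 166 167 165 166 123  73  81  84  90  90  86 102 149 166 165 167 164
 164 166]
132 [169 168 167 167 153 109  77  79  81  78  81  77 124 157 166 169 167 167
 166 166]
133 [169 167 168 168 153 111  75  82  79  81  83  76 126 161 170 168 166 168
 166 167]
134 [167 169 169 169 154 115  79  82  80  83  80  80 126 161 170 170 166 166
 165 164]
```

Call:
drive_tool(translation=[[0,0,8],[0,0,20],[0,0,30],[0,0,36],[0,0,40],[0,0,44],[0,0,48],[0,0,52],[0,0,52],[0,0,52]], turn=[[0,0,0],[0,0,0],[0,0,0],[0,0,0],[0,0,0],[0,0,0],[0,0,0],[0,0,0],[0,0,0],[0,0,0]], jaw=[20,20,20,20,20,20,20,20,20,20])

```text
clock: 22.9
tool_pos: [453.5, 323.1, 140.4]
tcp_rot: [0.527, 0.85, 0.0, 0.0]
ft_force: [-0.5, -0.3, -3.4]
grip_width: 32.1
```

In the hole with no contact force. Lowering slowly until the collar seats.

Call:
drive_tool(translation=[[0,0,4],[0,0,8],[0,0,12],[0,0,14],[0,0,15.5],[0,0,16.5],[0,0,17],[0,0,17]], turn=[[0,0,0],[0,0,0],[0,0,0],[0,0,0],[0,0,0],[0,0,0],[0,0,0],[0,0,0]], jaw=[20,20,20,20,20,20,20,20])

```text
clock: 23.7
tool_pos: [453.6, 323.1, 123.4]
tcp_rot: [0.527, 0.85, 0.0, 0.0]
ft_force: [-0.7, 0.1, -3.8]
grip_width: 32.2
```

Call:
drive_tool(translation=[[0,0,0.5],[0,0,1],[0,0,1.5],[0,0,1.5]], turn=[[0,0,0],[0,0,0],[0,0,0],[0,0,0]], jaw=[20,20,20,20])

```text
clock: 24.1
tool_pos: [454.4, 323.7, 123.2]
tcp_rot: [0.527, 0.85, 0.001, 0.0]
ft_force: [-1.4, -0.0, 8.1]
grip_width: 32.3
```

Call:
drive_tool(translation=[[0,0,-1],[0,0,-1],[0,0,-1],[0,0,-1],[0,0,-1],[0,0,-1],[0,0,-1],[0,0,-1]], turn=[[0,0,0],[0,0,0],[0,0,0],[0,0,0],[0,0,0],[0,0,0],[0,0,0],[0,0,0]], jaw=[40,45,55,75,75,75,75,75])

```text
clock: 24.9
tool_pos: [453.5, 323.0, 122.8]
tcp_rot: [0.527, 0.85, -0.0, -0.0]
ft_force: [0.4, -0.6, -0.2]
grip_width: 63.9
```

```bash
python3 look.py s13.png 310 60 410 180 6
```

```text
24.95 [-0.979 -0.186  0.05 ] [ 0.031 -0.034  0.022] [453.473 323.049 122.804] 64.49824691075324
```

View pics/s13.png

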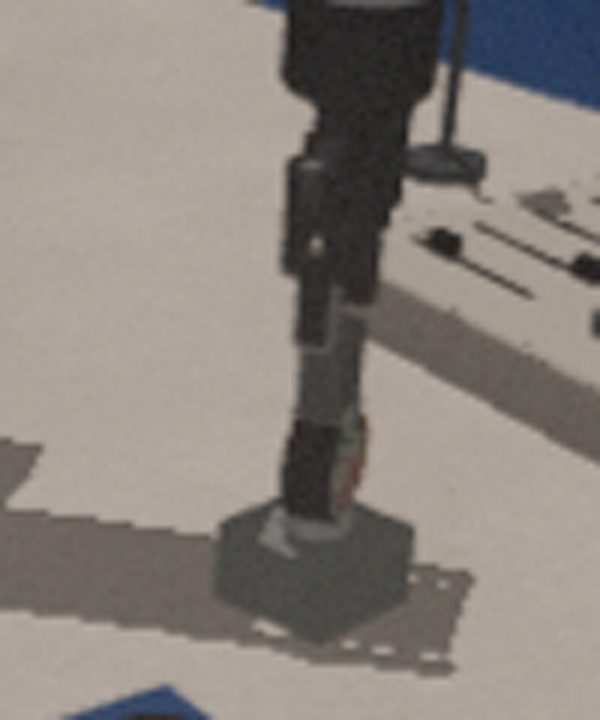

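```bash
python3 - <<'E'
from st import *
for s,t in [((0,0,-39),0),((-110.7,48.5,12),0),((0,0,20),0),((0,0,-32),0),((-85.2,78.7,20),0),((0,0,16+1.5+1.5+.8+1.1),0),((0,0,-63),0),((291,-318.8,0),-66.4),((0,0,52+17+1.5-1),0),((0,0,-80),0)]: c=after(c,s,t)
print(c,'to C',plan([511.7,-104,120],50,c))
E
```

```text
[np.float64(453.4860819883618), np.float64(323.0586252608345), np.float64(202.819), 116.388] to C (array([-408.43422857, -137.65685815,   82.819     ]), 66.388)
```

Call:
drive_tool(translation=[[0,0,-5],[0,0,-15],[0,0,-35],[0,0,-60],[0,0,-80],[0,0,-80],[0,0,-80]], turn=[[0,0,0],[0,0,0],[0,0,0],[0,0,0],[0,0,0],[0,0,0],[0,0,0]], jaw=[75,75,75,75,75,75,75], force=60)

```text
clock: 25.65
tool_pos: [453.7, 323.2, 203.5]
tcp_rot: [0.527, 0.85, 0.001, 0.0]
ft_force: [-0.2, 0.2, -0.9]
grip_width: 63.6
```

Before moving on, a look at the gauge and at foot C from both cameras.

```bash
python3 - <<'E'
from m import *
save(s,'s14.png',(230,60,410,240),4); save(c,'t14.png',(140,200,400,330),3)
for a,b in zip([(263.,243.1),(313.9,251.5),(362.8,243.8)],[(335.8,182.7),(296.4,189.6),(261.8,208.9)]):
    a=core(c,*a,(4,4)); b=core(s,*b,(3,2)); print(np.array(a),np.array(b),*tri(a,b))
E
```

```text
[263.  243.1] [335.8 182.6] [539.7 127.8  30.5] [-0. -0.] [-0.  0.]
[313.9 251.5] [296.4 189.5] [506.2  12.4  37.2] [-0.1 -0. ] [-0.1  0. ]
[362.7 243.8] [261.8 209.2] [ 511.7 -103.4   27.3] [0. 0.] [ 0.1 -0. ]
```

View pics/s14.png

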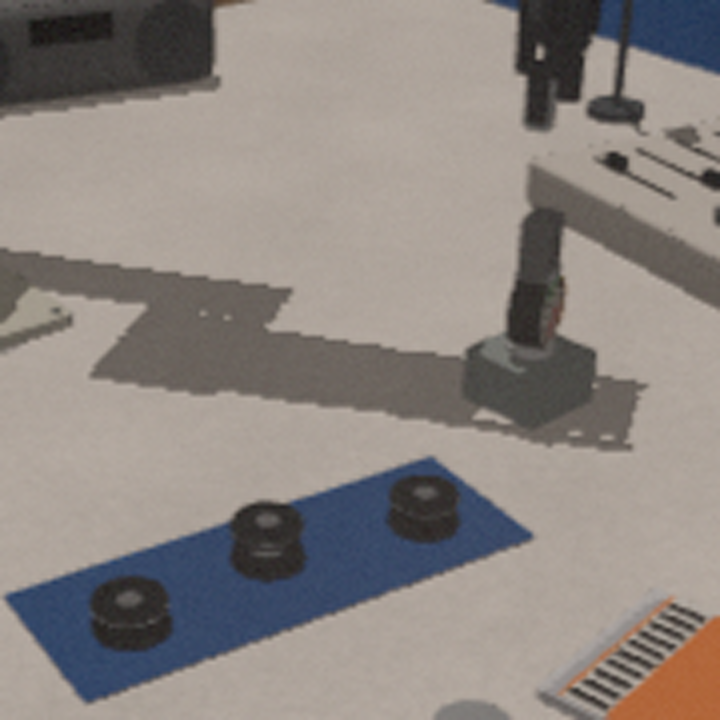

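Call:
drive_tool(translation=[[-25,-8,0],[-65,-22,0],[-110,-37,0],[-155,-52,0],[-200,-67,0],[-245,-82,0],[-290,-97,0],[-330,-111,0],[-365,-123,0],[-390,-131,0],[-408.4,-137.6,20],[-408.4,-137.6,40],[-408.4,-137.6,70],[-408.4,-137.6,83],[-408.4,-137.6,83],[-408.4,-137.6,83]], turn=[[0,0,6],[0,0,13],[0,0,20],[0,0,27],[0,0,34],[0,0,41],[0,0,48],[0,0,54],[0,0,60],[0,0,64],[0,0,66.4],[0,0,66.4],[0,0,66.4],[0,0,66.4],[0,0,66.4],[0,0,66.4]], jaw=[75,75,75,75,75,75,75,90,100,100,100,100,100,100,100,100])

```text
clock: 27.35
tool_pos: [511.8, -103.8, 119.9]
tcp_rot: [0.906, 0.423, -0.0, -0.0]
ft_force: [0.3, 0.2, -0.2]
grip_width: 85.4
```

The gauge stands upright in its holder at (535,300) in the crop, and the feet have not moved (A and B repeat exactly). C's core is about 1 mm lower, which fits a dent. Now measuring where the real fingertips are.

```bash
python3 look.py s15.png 210 110 310 230 6; python3 - <<'E'
from h import *
s=cam('scene'); W=pts(s); t=env.get_state()['tool_pos']
m=W[100:230,200:320].reshape(-1,3)
d=m-t; x=np.array([np.cos(np.radians(50)),np.sin(np.radians(50))])
a=d[:,:2]@x
for lo,hi in((-62,-40),(40,62)):
    k=(a>lo)&(a<hi)&(abs(d[:,:2]@[x[1],-x[0]])<25)&(m[:,2]>45); print(lo,np.sort(m[k,2])[:12].round(1),k.sum())
E
```

```text
27.4 [0.216 0.008 1.234] [-0.006 -0.038 -0.034] [ 512.361 -103.898  120.553] 85.4028485205829
-62 [164.  166.1 168.7 168.9 169.1 169.4 169.9 170.5 170.7 171.3 171.5 173.2] 298
40 [165.6 166.9 167.5 170.2 171.  171.1 171.9 172.6 172.9 173.3 174.  175.1] 290
```

View pics/s15.png

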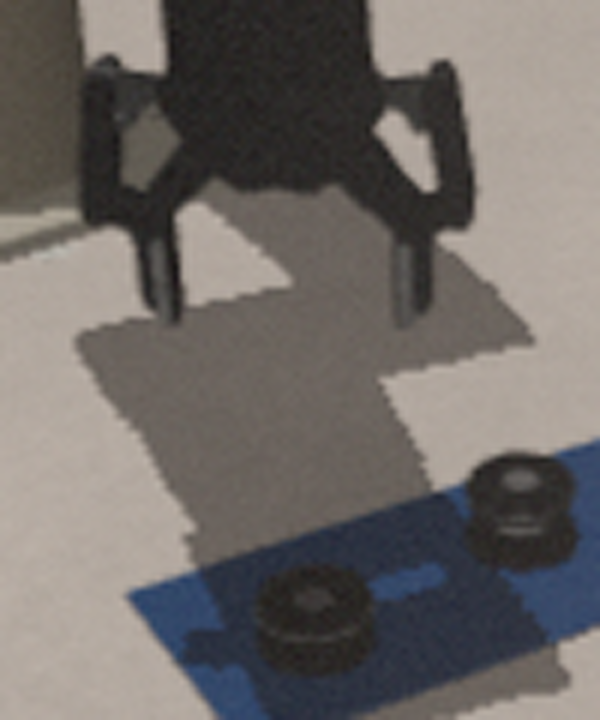

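Call:
drive_tool(translation=[[0,0,20],[0,0,50],[0,0,80],[0,0,100],[0,0,110],[0,0,115],[0,0,120],[0,0,120]], turn=[[0,0,0],[0,0,0],[0,0,0],[0,0,0],[0,0,0],[0,0,0],[0,0,0],[0,0,0]], jaw=[100,100,100,100,100,100,100,100])

```text
clock: 28.25
tool_pos: [512.2, -104.0, 0.3]
tcp_rot: [0.906, 0.423, 0.0, 0.0]
ft_force: [0.1, 0.4, -0.3]
grip_width: 85.4
```

```bash
python3 look.py s16.png 210 110 310 230 6
```

```text
28.3 [ 0.636 -0.888 -0.148] [ 0.022  0.031 -0.031] [ 512.279 -104.076    0.465] 84.78372091084168
```

View pics/s16.png

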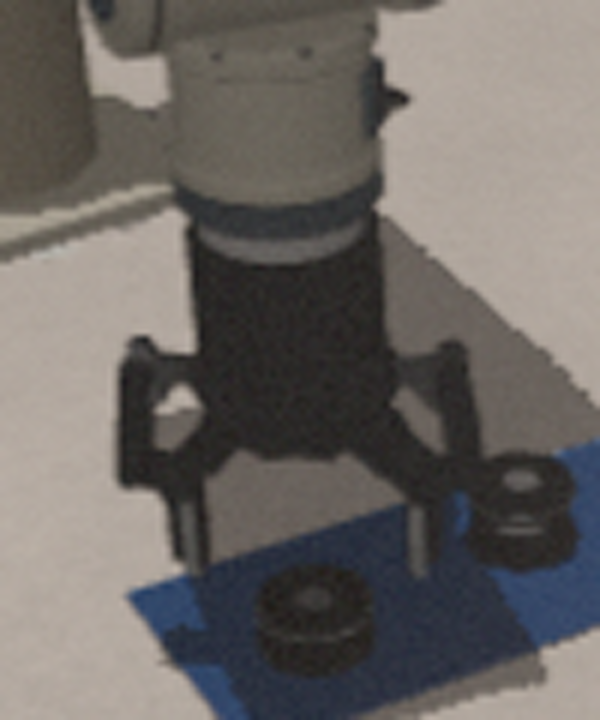

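The fingers really are about 44 mm short of the reported TCP when open: tips at (195,570) and (418,575) in the crop, above the foot's top, with no contact force. Going on down, watching the force.

Call:
drive_tool(translation=[[0,0,6],[0,0,12],[0,0,18],[0,0,22],[0,0,25],[0,0,26],[0,0,26]], turn=[[0,0,0],[0,0,0],[0,0,0],[0,0,0],[0,0,0],[0,0,0],[0,0,0]], jaw=[100,100,100,100,100,100,100])

```text
clock: 29.0
tool_pos: [511.6, -103.9, -26.4]
tcp_rot: [0.906, 0.423, -0.0, -0.0]
ft_force: [0.3, -0.2, -0.1]
grip_width: 85.2
```

```bash
python3 look.py s17.png 210 110 310 230 6
```

```text
29.05 [-0.461  0.132  0.172] [ 0.035 -0.019  0.008] [ 511.714 -103.943  -26.214] 85.12693649840516
```

View pics/s17.png

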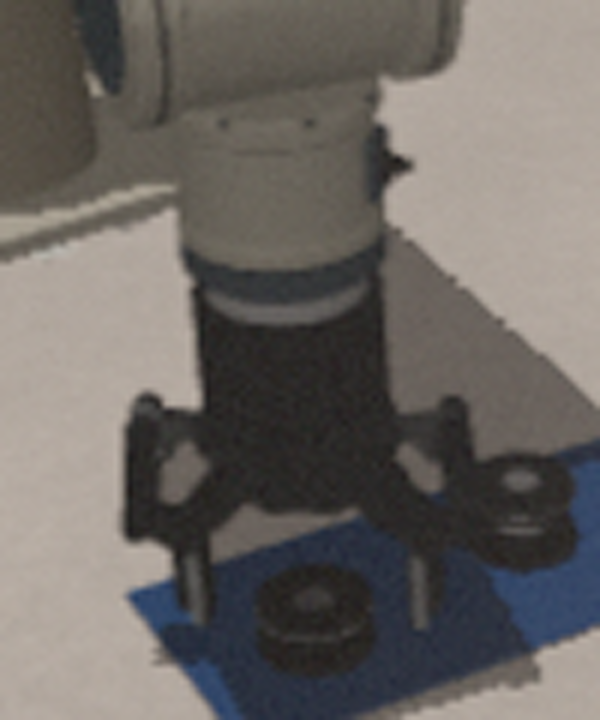

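Call:
drive_tool(translation=[[0,0,0],[0,0,0],[0,0,0],[0,0,0],[0,0,0],[0,0,0],[0,0,0],[0,0,0]], turn=[[0,0,0],[0,0,0],[0,0,0],[0,0,0],[0,0,0],[0,0,0],[0,0,0],[0,0,0]], jaw=[85,75,65,55,45,45,45,45], force=40)

```text
clock: 29.85
tool_pos: [511.9, -104.0, -25.7]
tcp_rot: [0.906, 0.422, 0.0, 0.0]
ft_force: [-0.1, -0.1, 4.8]
grip_width: 48.3
```

```bash
python3 look.py s18.png 210 110 310 230 6
```

```text
29.9 [-0.847  0.386  5.753] [ 0.021  0.222 -0.057] [ 511.859 -103.975  -25.703] 48.34122595371431
```

View pics/s18.png

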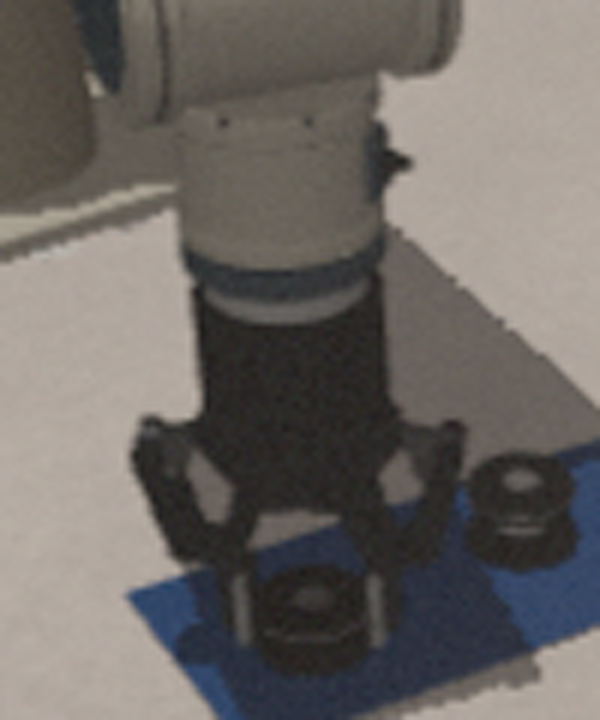

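```bash
python3 - <<'E'
from st import *
for s,t in [((0,0,-39),0),((-110.7,48.5,12),0),((0,0,20),0),((0,0,-32),0),((-85.2,78.7,20),0),((0,0,16+1.5+1.5+.8+1.1),0),((0,0,-63),0),((291,-318.8,0),-66.4),((0,0,52+17+1.5-1),0),((0,0,-80),0),((-408.4,-137.6,83),66.4),((0,0,146),0),((0,0,-90),0)]: c=after(c,s,t)
print(c,'to basket',plan([455,-360,c[2]],50,c))
E
```

```text
[np.float64(511.73572100192894), np.float64(-103.9440674177821), np.float64(63.81899999999999), 49.988] to basket (array([-232.59386878,  121.17621405,    0.        ]), -0.012000000000000455)
```

Call:
drive_tool(translation=[[0,0,-4],[0,0,-12],[0,0,-28],[0,0,-50],[0,0,-75],[0,0,-90],[0,0,-90],[0,0,-90]], turn=[[0,0,0],[0,0,0],[0,0,0],[0,0,0],[0,0,0],[0,0,0],[0,0,0],[0,0,0]], jaw=[45,45,45,45,45,45,45,45])

```text
clock: 30.7
tool_pos: [511.7, -103.9, 64.0]
tcp_rot: [0.906, 0.423, 0.0, 0.0]
ft_force: [-0.2, -0.1, -0.1]
grip_width: 48.3
```

```bash
python3 look.py s19.png 210 90 310 210 6
```

```text
30.75 [ 1.739  0.153 -1.642] [-0.048  0.044  0.031] [ 511.243 -103.838   63.441] 48.469172679438756
```

View pics/s19.png

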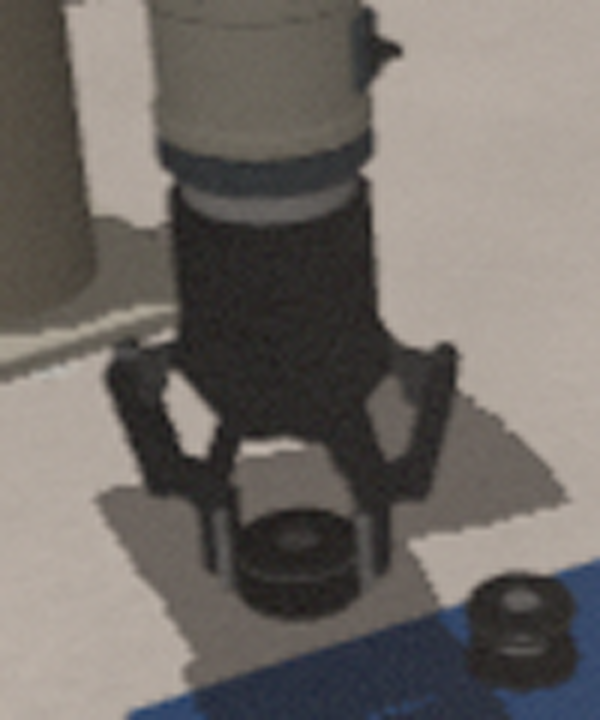

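Call:
drive_tool(translation=[[-10,5,0],[-32,17,0],[-62,32,0],[-95,49.5,0],[-130,68,0],[-165,86,0],[-197,102.5,0],[-220,114.5,0],[-232.6,121.2,0],[-232.6,121.2,0],[-232.6,121.2,15],[-232.6,121.2,35],[-232.6,121.2,55],[-232.6,121.2,70],[-232.6,121.2,78],[-232.6,121.2,83],[-232.6,121.2,86],[-232.6,121.2,86]], turn=[[0,0,0],[0,0,0],[0,0,0],[0,0,0],[0,0,0],[0,0,0],[0,0,0],[0,0,0],[0,0,0],[0,0,0],[0,0,0],[0,0,0],[0,0,0],[0,0,0],[0,0,0],[0,0,0],[0,0,0],[0,0,0]], jaw=[45,45,45,45,45,45,45,45,45,45,45,45,45,45,45,45,45,45])

```text
clock: 32.55
tool_pos: [455.2, -360.0, -22.1]
tcp_rot: [0.906, 0.423, 0.0, 0.0]
ft_force: [-0.2, -0.1, -0.8]
grip_width: 48.4
```

```bash
python3 look.py s20.png 80 140 230 290 5
```

```text
32.6 [-0.57  -0.603 -0.957] [ 0.005 -0.011 -0.064] [ 455.295 -360.22   -21.789] 48.15409110777404
```

View pics/s20.png

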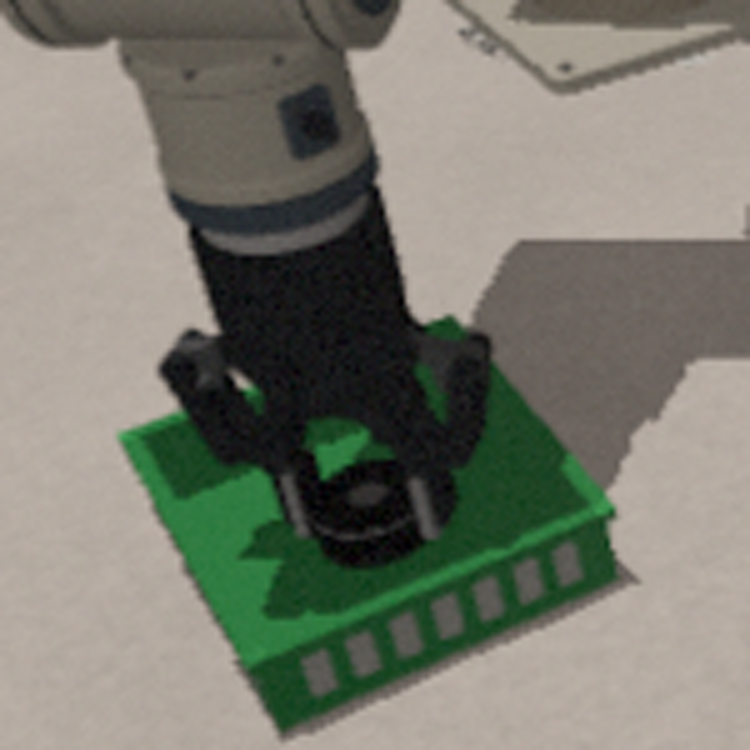

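The foot hangs in the middle of the basket, at (365,510) in the crop, clear of the walls. Lowering the last 3 mm and letting go.

Call:
drive_tool(translation=[[0,0,1],[0,0,2],[0,0,3],[0,0,3],[0,0,3],[0,0,3],[0,0,3],[0,0,3],[0,0,3],[0,0,3],[0,0,3]], turn=[[0,0,0],[0,0,0],[0,0,0],[0,0,0],[0,0,0],[0,0,0],[0,0,0],[0,0,0],[0,0,0],[0,0,0],[0,0,0]], jaw=[45,45,45,45,60,65,70,80,85,85,85])

```text
clock: 33.7
tool_pos: [455.0, -360.0, -25.2]
tcp_rot: [0.906, 0.423, -0.0, -0.0]
ft_force: [-0.0, 0.3, -0.9]
grip_width: 73.0
```

Call:
drive_tool(translation=[[0,0,-10],[0,0,-30],[0,0,-60],[0,0,-100],[0,0,-145],[0,0,-180],[0,0,-200],[0,0,-200],[0,0,-200]], turn=[[0,0,0],[0,0,0],[0,0,0],[0,0,0],[0,0,0],[0,0,0],[0,0,0],[0,0,0],[0,0,0]], jaw=[85,85,85,85,85,85,85,85,85])

```text
clock: 34.6
tool_pos: [454.9, -359.9, 175.4]
tcp_rot: [0.906, 0.423, 0.0, 0.0]
ft_force: [-0.6, 0.3, -0.1]
grip_width: 72.5
```

```bash
python3 look.py s21.png 80 60 420 320 2; python3 - <<'E'
from m import *
save(c,'t21.png',None,1)
for n,a,b in zip('ABC',[(263.,243.1),(313.9,251.5)],[(335.8,182.7),(296.4,189.6)]):
    a=core(c,*a,(4,4)); b=core(s,*b,(3,2)); print(n,tri(a,b)[0])
W=pts(c); m=W[250:330,140:230].reshape(-1,3); mm=m[(m[:,2]>148)&(m[:,2]<175)]; print(mm.mean(0),cv2.minAreaRect(mm[:,:2].astype(np.float32)))
E
```

```text
34.65 [ 0.642 -0.016 -0.07 ] [-0.021  0.05  -0.027] [ 454.428 -359.569  174.352] 72.46022948165799
A [539.7 127.8  30.6]
B [506.2  12.3  37.2]
[453.  322.8 158.3] ((453.5483703613281, 323.514892578125), (26.515113830566406, 36.207889556884766), 25.946720123291016)
```

View pics/s21.png

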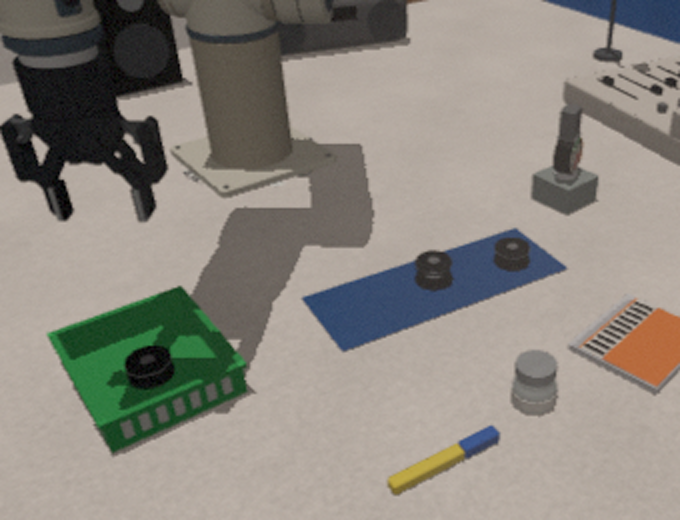

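View pics/t21.png

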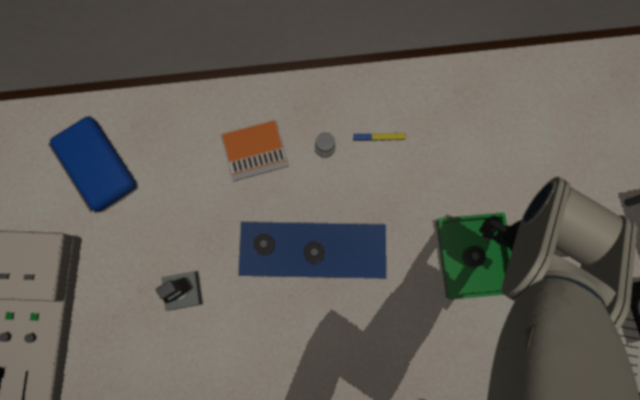

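The hard foot lies flat in the basket, (150,365) in the scene crop and (475,257) from the top. A and B are unmoved, the gauge is seated at its original pose, and the arm is clear of everything. Handing in.

```bash
python3 -c "
from h import *
print(env.job_done())"
```

```text
the job is handed in; nothing more can be done
None
```

The hard foot was C, the one at the basket end of the mat. It now lies flat in the green basket, and the durometer is back in its holder. I handed the job in at about 35 s.

| Foot | Push in all | Dial reading | Verdict |
|---|---|---|---|
| A (holder end of the mat) | about 14.7 N | about 49 points, green | sound |
| B (middle) | about 14 N | about 35 points, green | sound |
| C (basket end of the mat) | about 15.6 N | about 75 points, orange | hard |

Each push was held for more than half a second. The readings were taken by eye from the camera picture, so they are good to a few points.

**Last checks:**
- Feet A and B are within about 0.2 mm of where they started.
- The durometer is seated upright, within about 1 mm and 1° of its original pose.
- The disc case, screw jar and marker look unmoved in the pictures.
- The gripper is open and clear, and the force on it reads about 0 N.

**What disagreed:**
- **Fingertips:** they ended about 30 mm (nearly closed) to 44 mm (open) short of the stated tool point. I therefore gripped the durometer higher than planned, on about the top 10 mm of its block. For foot C I went below z = 0 on the reported tool point, watching the force and the camera.
- **Foot heights:** the camera put the foot tops 1 to 3 mm higher than they felt when pressed.
- **Grip width:** the gripper read 32 to 34 mm on the 36 mm block.

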